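# Tap a centrifuge's bearing cup home square

### The arm

A 6-joint arm with a two-finger parallel gripper is mounted at the origin on the work surface. World frame = base frame: x ahead of the robot, y to its left, z up, the work surface at z = 0. Lengths are in m, angles in degrees, forces in N, time in s.
With the tool pointing down it reaches from about 0.35 to 0.875 m from the base axis. Payload 4.2 kg.
Tool frame: the origin (TCP) lies at the very end of the fingers, on their centre line; the grasp point (between the pads) lies r.pinch_z behind it (r.pinch_z is the distance from the TCP to the grasp point, in m); y points along the fingers, z is the direction in which the jaws open and shut, and the axes are right-handed (so a half turn about y gives the same grasp; the last joint's range is limited). The gripper opens to 87 mm and grips with 3 to 60 N. Pads are 19 mm wide; open, the fingers measure 117 mm over their backs; the gripper's body (75 mm by 190 mm) begins 51 mm behind the grasp point.
Start: joints at [91.88, 22.042, 0.453, 0, -68.411, -14.817], TCP at [0.14, 0.609, 0.223] pointing down, gripper open.
Joint ranges: [-179.83, 179.83], [-69.29, 118.12], [-61.27, 80.66], [-181.25, 117.63], [-171.15, -9.14], [-177.46, 177.46]. Speed limits (degrees/s): [159.86, 159.86, 180, 180, 180, 180].

### API

Orientations are given as a 3x3 rotation matrix whose columns are the frame's x, y, z axes.
In Python, from station import sense, capture, camera_params, r gives the robot as it stands.
- The arm moves only by the tool move_arm, never from a script. Its argument "increments" is text: rows parted by semicolons, each of 7 numbers parted by spaces: the closure, from -1 (fully open) to 1 (shut), so that 0 is half open, then the shift along the tool's x, y, z in m, then the turn, a rotation vector about the tool's x, y, z in rad. In form: hand x y z wx wy wz; .... A call has 1 to 8 rows; each row is the pose to reach, as a shift and turn from the pose commanded when the call began, along the tool's axes at that moment; what a row does not reach only later rows make up. A row lasts 1/10 s, in which the tool goes at most 50 mm and 8.59 degrees, less where a joint would pass 70% of its speed; a pose out of reach is approached as far as the arm can. A call with a gripper value outside its range is refused whole. The fingers move at their own pace and stop on an object; the grip force is fixed at half the most. Time passes only in rows, so rows that repeat a pose let the fingers close. It gives the time, the measured TCP pose, the force and the opening at its end, in the units of the state.
- sense(): the state, without advancing time (a new reading comes with each control period).
- capture(name): name is "scene" or "side" or "wrist"; returns (picture, depth): 384x512x3 uint8, red, green, blue; 384x512 float32, m along the optical axis (not along the pixel's ray), 0 where there is no reading.
- camera_params(name): a dict with "fx", "fy", "cx", "cy" (pixels), "distortion" ([k1, k2, p1, p2, k3] as OpenCV has them; the pictures are not rectified), "xyz" and "orientation" of the camera in the world. Camera axes: x right, y down, z forward; pixel columns grow to the right and rows downward; lengths in m; the calibration is good to about 2 mm. A picture is of the moment at which its call begins: read the wrist's pose just before it. camera_params takes no time and is no camera call; for the wrist camera it gives the pose at the moment of the call.
- r.finish_job(): hands the job in, once; it reports no verdict.
The state is a dict: "time_s": time; "joints": joint angles; "joint_velocities": joint speeds; "effort": joint torques, N m; "tcp_pos": TCP position; "ee_rot": TCP orientation; "wrist_force": force on the tool from outside, world axes, zero at the start; "moment": the same for the moment, N m; "gripper_width": opening from 0.0 (shut) to 1.0 (fully open).
Only numpy, scipy, OpenCV 4.12 (cv2) and the standard library are available. Lean on these libraries where they do the work, as an engineer would, in place of code of your own. Each camera call takes 0.05 s, during which the arm holds its last target.

### The job

The bench centrifuge is open for a bearing change: take the new bearing cup out of its rack, lay it flat on the bench and take it again from straight above, then set it level in the mouth of the bore at the bottom of the chamber, round the spindle, and let it go. Hold the nylon drift upright and tap the cup's rim with it on alternate sides, never with the gripper itself, so that the cup goes down square without cocking until it sits fully home on its shoulder all round. Finally stand the drift back on the bench, and leave everything else where it is.

Things in the scene. Friction and masses are not known exactly. Their poses are not given: they have to be found in the camera images.
- centrifuge: White bench centrifuge fixed to the bench, lid and rotor off: casing 300 x 280 mm, 160 mm tall; origin under its centre, x along its 300 mm side towards the two hinge brackets at its back, z up. In the middle of its top is a round chamber 180 mm in diameter and 60 mm deep with upright walls.
- bore (a point): Centre of the mouth of the bearing bore, in the middle of the chamber's floor and level with it, 100 mm above the bench; z is up along the bore. The bore is 67 mm in diameter and 18 mm deep to the shoulder. A ring of eight sprung rubber pieces 6 mm below the mouth grips the cup: set in and let go, it rests there, perhaps leaning a little, its lower edge 5 to 6 mm below the mouth and its top rim about 20 mm above.
- shoulder (a point): Centre of the flat shoulder at the bottom of the bore, 18 mm below its mouth. Home on it, the cup's top rim stands 8 mm above the mouth all round and is solid under a push. Before that, a push of about 5 to 20 N on one side of the rim takes that side down, and it stays down, while the opposite side stays about where it was.
- spindle_tip (a point): Top of the fixed steel spindle, 12 mm in diameter, that stands upright in the middle of the bore and ends 34 mm above the bore's mouth.
- cup_mid (a point): Centre of the bearing cup: a plain steel ring 64 mm outside and 46 mm inside diameter (wall 9 mm), 26 mm long along its axis, this frame's z; 0.25 kg. Both ends are alike, outer edges chamfered (1.8 mm in, 5 mm along); either may go down. It starts on edge in a slot of its rack, axis level, centre 40 mm above the bench. Home in the bore its centre is 5 mm below the bore's mouth.
- cup_rack: Low grey plastic rack fixed to the bench, 100 x 48 mm; origin under its centre, x along its 100 mm side, z up. Four dividers reach 28 mm above the bench. The cup stands in the middle slot, its axis along the rack's x and 8 mm of it sticking out past the rack at each side along y.
- drift_mid (a point): Centre of the drift, an off-white nylon bar 28 x 28 mm square and 120 mm long along this frame's z axis, x and y across its flat sides; 0.12 kg. It starts standing free on end on the bench, its centre 60 mm up; both ends are flat and alike.
- rotor_mid (a point): Centre of the centrifuge's aluminium rotor, a cone-shaped disc 144 mm in diameter and 74 mm tall standing on the bench. Leave it.
- tube_rack_mid (a point): Centre of a blue rack of capped tubes, 100 mm along x and 210 mm along y, 98 mm tall. Leave it.
- wash_bottle_mid (a point): Middle of a white plastic wash bottle 72 mm in diameter and about 210 mm tall. Leave it.
- hex_key_mid (a point): Middle of a T-handled hex key lying flat, 150 mm long, its black handle 108 mm across. Leave it.
- screwdriver_grip (a point): Handle of a black-handled screwdriver, 190 mm long, lying flat. Leave it.
- screw_tray_mid (a point): Centre of a small steel tray 110 x 80 mm, 22 mm tall, with cap screws. Leave it.
Not all that is in view belongs to the job. Leave any blue look-alike of the part that bears cup_mid alone.

How it is judged:
By the outcome, as a careful person would: the job done as asked, in the order asked, and still so for the second after the job is handed in, with the robot touching nothing.
It also fails if it takes over 72 s, if anything falls off the work surface, if the arm or the gripper's body presses on something with over 40 N, if the wrist force passes 120 N, or if a joint passes its speed limit or range.

## Working session

There is one attempt and no reset: what is moved stays moved. The work goes in short steps, Python scripts to look and compute and a tool call to move; the robot and the scene stay as the last step left them, time stands still between calls to the robot, and variables do not carry over. Pictures are saved under pics/ and viewed, and the job is handed in when it is done.

Besides the shell and the picture viewer there is one more tool, called after "Emit:" as name(argument=value, ...) on one line, values as JSON. move_arm: Moves the arm, as the interface text tells. Its arguments: {"type":"object","properties":{"increments":{"type":"string"}},"required":["increments"]}

```bash
ls; mkdir -p pics; cat > h.py <<'E'
import numpy as np, cv2
from station import sense, capture, camera_params, r
def snap(name,tag):
    p=camera_params(name); im,d=capture(name)
    np.savez(f'pics/{tag}.npz',im=im,d=d,**{k:np.array(v) for k,v in p.items()})
    cv2.imwrite(f'pics/{tag}.png',im[:,:,::-1]); return im,d,p
def load(tag):
    z=np.load(f'pics/{tag}.npz'); return z['im'],z['d'],{k:z[k] for k in z.files if k not in('im','d')}
def rays(p,uv):
    K=np.array([[p['fx'],0,p['cx']],[0,p['fy'],p['cy']],[0,0,1]],float)
    q=cv2.undistortPoints(np.array(uv,float).reshape(-1,1,2),K,np.array(p['distortion'],float)).reshape(-1,2)
    R=np.array(p['orientation'],float).reshape(3,3)
    return np.c_[q,np.ones(len(q))]@R.T
def onplane(p,uv,z):
    d=rays(p,uv); o=np.array(p['xyz'],float); return o+d*((z-o[2])/d[:,2])[:,None]
def withdepth(p,uv,dep):
    return np.array(p['xyz'],float)+rays(p,uv)*np.array(dep).reshape(-1,1)
def cloud(im,d,p):
    v,u=np.mgrid[0:d.shape[0],0:d.shape[1]]
    P=withdepth(p,np.c_[u.ravel(),v.ravel()],d.ravel()).reshape(d.shape+(3,)); P[d<=0]=np.nan; return P
E
python3 - <<'E'
from h import *
for n in('scene','side','wrist'):
    im,d,p=snap(n,n+'0'); print(n,p)
s=sense(); print(s, r.pinch_z)
E
```

```text
pics
scene {'fx': 382.4033765767559, 'fy': 382.4033765767559, 'cx': 260.91930835154113, 'cy': 184.0470377287808, 'distortion': array([0.02018451, 0.        , 0.        , 0.        , 0.        ]), 'xyz': array([ 1.17856403, -0.89314004,  1.08999712]), 'orientation': array([[ 0.82971156,  0.37470986, -0.41372847],
       [ 0.55817639, -0.55135395,  0.62003866],
       [ 0.00422377, -0.74538671, -0.66661894]])}
side {'fx': 389.6228784428004, 'fy': 389.6228784428004, 'cx': 254.38288820251734, 'cy': 191.83819966882368, 'distortion': array([0.0336972, 0.       , 0.       , 0.       , 0.       ]), 'xyz': array([0.28496206, 1.01436749, 0.82113085]), 'orientation': array([[-0.97269755, -0.11205442,  0.20323211],
       [-0.23084632,  0.55720752, -0.79764011],
       [-0.02386336, -0.82277797, -0.56786174]])}
wrist {'fx': 264.9174728325403, 'fy': 264.9174728325403, 'cx': 252.48209223540903, 'cy': 192.1700708404359, 'distortion': array([-0.06160291,  0.        ,  0.        ,  0.        ,  0.        ]), 'xyz': array([0.22106104, 0.59046299, 0.38442622]), 'orientation': array([[-0.22572098, -0.92
[... 216 characters left out ...]
e-02,
       -6.84104785e+01, -1.48150038e+01]), 'joint_velocities': array([ 0.02052992, -0.1042596 ,  0.23841596,  0.05437319,  0.00493954,
        0.02334299]), 'effort': array([-2.35295499e-05, -3.91052556e+01,  1.87587029e+01,  4.22224537e+00,
        1.24057982e-02, -1.33300964e-04]), 'tcp_pos': array([0.13981852, 0.60870572, 0.22170468]), 'ee_rot': array([[-9.74588041e-01, -2.87111655e-04, -2.24004615e-01],
       [ 2.24004782e-01, -1.64160940e-03, -9.74586663e-01],
       [-8.79128921e-05, -9.99998611e-01,  1.66420727e-03]]), 'wrist_force': array([0.96340325, 0.34393226, 0.01781336]), 'moment': array([-0.01690577, -0.03062898, -0.02618843]), 'gripper_width': 1.0040702015359022} 0.0187
```

View pics/scene0.png

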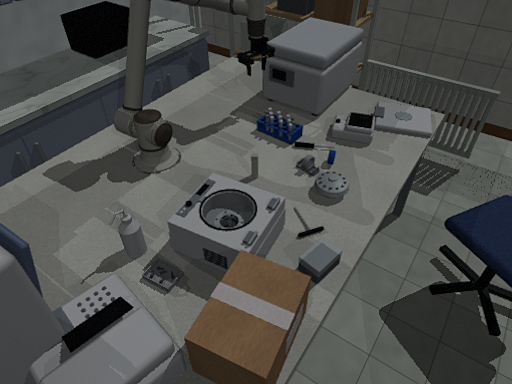

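View pics/side0.png

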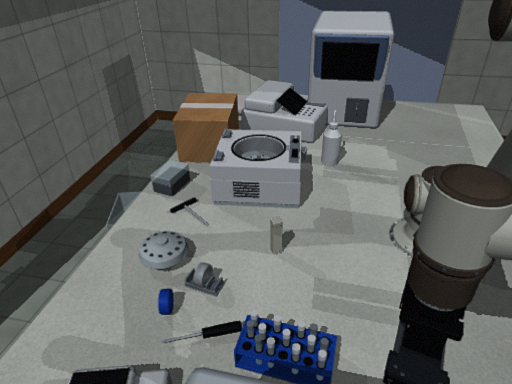

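View pics/wrist0.png

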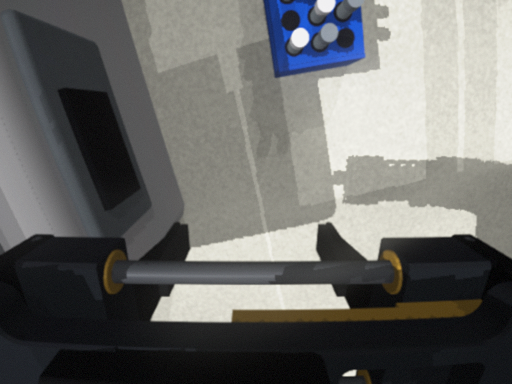

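Candidates for the cup are the grey ring in the rack, at scene (307,163) / side (204,274), and the blue ring at scene (331,157) / side (166,301), which is the look-alike. I choose the grey one. Next I check it in a close crop.

```bash
python3 - <<'E'
from h import *
a,d1,p1=load('scene0'); b,d2,p2=load('side0')
c1=cv2.resize(a[130:200,270:360],None,fx=4.4,fy=4.4,interpolation=cv2.INTER_CUBIC)
c2=cv2.resize(b[245:325,150:240],None,fx=4.4,fy=4.4,interpolation=cv2.INTER_CUBIC)
h=max(c1.shape[0],c2.shape[0])
o=np.zeros((h,c1.shape[1]+c2.shape[1],3),np.uint8);o[:c1.shape[0],:c1.shape[1]]=c1;o[:c2.shape[0],c1.shape[1]:]=c2
cv2.imwrite('pics/crop1.png',np.clip(o[:,:,::-1]*1.6,0,255).astype(np.uint8))
for n in('scene0','side0'):
    im,d,p=load(n);P=cloud(im,d,p)
    pts={'scene0':{'cup':(307,160),'drift':(254,158),'rotor':(331,178),'spindle':(229,209),'bench':(230,160)},'side0':{'cup':(204,270),'drift':(277,225),'rotor':(163,246),'bench':(330,270),'ctop':(270,180)}}[n]
    for k,(u,v) in pts.items(): print(n,k,P[v,u].round(4))
E
```

```text
scene0 cup [0.6188 0.3049 0.0624]
scene0 drift [0.4541 0.1396 0.1076]
scene0 rotor [0.7612 0.2465 0.0703]
scene0 spindle [ 0.5412 -0.1461  0.0954]
scene0 bench [ 0.2904  0.1803 -0.002 ]
side0 cup [0.6011 0.337  0.0682]
side0 drift [0.4374 0.1664 0.1113]
side0 rotor [0.7466 0.2736 0.0692]
side0 bench [ 0.2766  0.1991 -0.0011]
side0 ctop [ 0.5026 -0.0553  0.115 ]
```

View pics/crop1.png

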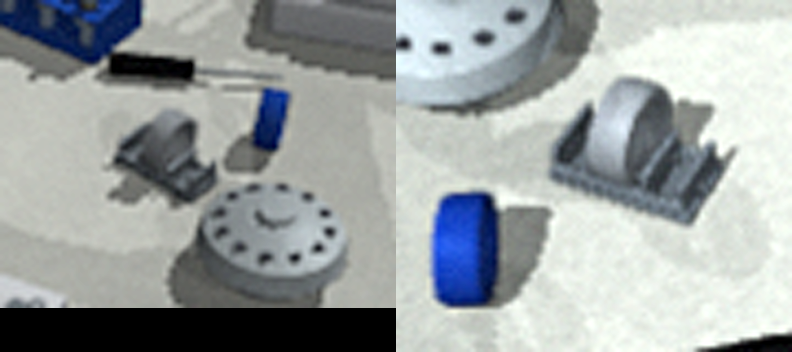

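```bash
python3 - <<'E'
from h import *
for n in('scene0','side0'):
    im,d,p=load(n);P=cloud(im,d,p)
    def reg(x0,x1,y0,y1,z0,z1):
        q=P.reshape(-1,3);q=q[~np.isnan(q[:,0])]
        return q[(q[:,0]>x0)&(q[:,0]<x1)&(q[:,1]>y0)&(q[:,1]<y1)&(q[:,2]>z0)&(q[:,2]<z1)]
    q=reg(.52,.68,.25,.40,.008,.1); print(n,'rack',len(q),cv2.minAreaRect(q[:,:2].astype(np.float32)*1000))
    q=reg(.52,.68,.25,.40,.035,.1); print(n,'cup',len(q),q.mean(0),q.max(0),cv2.minAreaRect(q[:,:2].astype(np.float32)*1000))
    q=reg(.36,.52,.08,.24,.02,.16); print(n,'drift',len(q),q[:,2].max(),cv2.minAreaRect(q[:,:2].astype(np.float32)*1000))
    q=reg(.3,.75,-.4,.1,.148,.17); print(n,'ctop',len(q),np.median(q[:,2]),cv2.minAreaRect(q[:,:2].astype(np.float32)*1000))
    q=reg(.45,.65,-.2,0,.115,.142);print(n,'spindle?',len(q),q.mean(0) if len(q) else 0,q[:5] )
E
```

```text
scene0 rack 239 ((620.3284912109375, 347.12353515625), (122.29862213134766, 99.78199768066406), 80.03184509277344)
scene0 cup 95 [0.61989508 0.31783507 0.05557767] [0.67952438 0.39884369 0.07600525] ((635.1475830078125, 347.77593994140625), (131.75320434570312, 36.891361236572266), 61.7956657409668)
scene0 drift 152 0.12048094800613485 ((448.3116149902344, 146.93966674804688), (26.213428497314453, 33.427772521972656), 34.34403610229492)
scene0 ctop 3819 0.15802257627774996 ((577.893798828125, -195.55816650390625), (303.85516357421875, 285.4534912109375), 7.605103015899658)
scene0 spindle? 259 [ 0.54119679 -0.13733112  0.12881435] [[ 0.51615502 -0.13305776  0.14185904]
 [ 0.51908881 -0.13098694  0.14179732]
 [ 0.51909202 -0.12550384  0.13750207]
 [ 0.52742873 -0.12422324  0.1409347 ]
 [ 0.53104949 -0.12296134  0.14187251]]
side0 rack 684 ((613.2362670898438, 353.9503173828125), (111.82661437988281, 97.0185775756836), 78.79114532470703)
side0 cup 254 [0.60943217 0.33834156 0.05988055] [0.66922431 0.39991853 0.07499152] ((621.7015380859375, 355.9111022949219), (123.79159545898438, 38.58580780029297), 59.44297790527344)
side0 drift 348 0.12453576611185513 ((442.5853576660156, 154.72743225097656), (28.833017349243164, 33.074180603027344), 31.325979232788086)
side0 ctop 2565 0.16074068473628045 ((531.9224243164062, -216.02090454101562), (431.332763671875, 358.82275390625), 1.208322525024414)
side0 spindle? 438 [ 0.5498067  -0.06102603  0.12843496] [[ 0.57612049 -0.19821785  0.13198439]
 [ 0.57111996 -0.19288788  0.1354017 ]
 [ 0.57842079 -0.19193937  0.13103316]
 [ 0.57495846 -0.19305103  0.13078954]
 [ 0.57118408 -0.19285361  0.13129407]]
```

The crop shows a steel-grey ring on edge in the grey rack, so that is the cup. The blue ring is separate and lies on the bench. I'll write a move helper and go look at the cup from above.

```bash
cat >> h.py <<'E'
from scipy.spatial.transform import Rotation as Ro
def down(a):
    a=np.radians(a); c,s=np.cos(a),np.sin(a)
    return np.array([[c,0,-s],[s,0,c],[0,-1,0]])
def inc(pos,R,s=None):
    s=s or sense(); M=np.array(s['ee_rot']); d=M.T@(np.array(pos)-s['tcp_pos'])
    w=Ro.from_matrix(M.T@R).as_rotvec()
    print('inc',d.round(4),w.round(4),'n>=',np.linalg.norm(d)/.05,np.degrees(np.linalg.norm(w))/8.59)
def st():
    s=sense(); print(round(s['time_s'],2),s['tcp_pos'].round(4),'yaw',np.degrees(np.arctan2(s['ee_rot'][1,0],s['ee_rot'][0,0])).round(2),'tilt',s['ee_rot'][2].round(4),s['wrist_force'].round(2),round(s['gripper_width'],3),s['joints'].round(1)); return s
E
python3 -c "
from h import *
inc([.525,.338,.223],down(167))"
```

```text
inc [-0.436  -0.001   0.1775] [-0.0017  0.001  -0.0001] n>= 9.415902324363056 0.012864945140128632
```

Emit:
move_arm(increments="-1 -0.436 -0.001 0.177 0 0 0; -1 -0.436 -0.001 0.177 0 0 0; -1 -0.436 -0.001 0.177 0 0 0; -1 -0.436 -0.001 0.177 0 0 0; -1 -0.436 -0.001 0.177 0 0 0; -1 -0.436 -0.001 0.177 0 0 0; -1 -0.436 -0.001 0.177 0 0 0; -1 -0.436 -0.001 0.177 0 0 0")

```text
time_s: 0.95
tcp_pos: [0.4687, 0.378, 0.2232]
ee_rot: [[-0.975, -0.0, -0.224], [0.224, -0.0, -0.975], [0.0, -1.0, 0.0]]
wrist_force: [0.4, 1.6, 0.0]
gripper_width: 1.0
```

Emit:
move_arm(increments="-1 -0.066 0 0.027 0 0 0; -1 -0.066 0 0.027 0 0 0; -1 -0.066 0 0.027 0 0 0; -1 -0.066 0 0.027 0 0 0")

```text
time_s: 1.35
tcp_pos: [0.5257, 0.3379, 0.2228]
ee_rot: [[-0.974, -0.001, -0.225], [0.225, -0.001, -0.974], [0.001, -1.0, 0.001]]
wrist_force: [-0.1, 0.5, -0.2]
gripper_width: 0.999
```

```bash
python3 - <<'E'
from h import *
st()
im,d,p=snap('wrist','w1')
E
```

```text
1.35 [0.5257 0.3379 0.2228] yaw 166.99 tilt [ 8.e-04 -1.e+00  8.e-04] [-0.1   0.52 -0.15] 0.999 [ 47.5  22.1   0.5  -0.  -68.5  29.5]
```

View pics/w1.png

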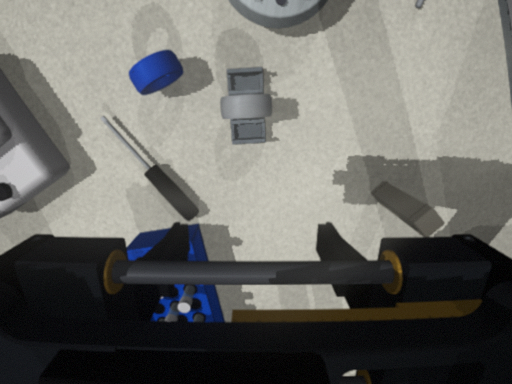

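The wrist view shows the cup at (246,106) across its rack. The blue look-alike is at (156,72), the screwdriver at (165,190) and the drift at (405,208). Now I measure.

```bash
python3 - <<'E'
from h import *
im,d,p=load('w1');P=cloud(im,d,p)
print('bench z',np.nanmedian(P[100:200,280:330,2]))
g=np.array(im).astype(int); val=g.max(2)
m=np.zeros(val.shape,bool); m[60:150,212:280]=True
z=P[:,:,2]
top=m&(z>.055); 
print('top',top.sum(),np.nanmax(z[m]))
ys,xs=np.nonzero(top);Q=P[top];print(cv2.minAreaRect(Q[:,:2].astype(np.float32)*1000),Q.mean(0))
c=m&(z>.034);Q=P[c];print('cup>34',cv2.minAreaRect(Q[:,:2].astype(np.float32)*1000))
rk=m&(z>.012);Q=P[rk];print('rack',cv2.minAreaRect(Q[:,:2].astype(np.float32)*1000))
# ray-based: colour mask of rack dark
bl=val<110
mm=(m&bl).astype(np.uint8); n,l,s,_=cv2.connectedComponentsWithStats(mm); print(s[1:6])
# drift
m=np.zeros(val.shape,bool); m[170:245,360:450]=True
Q=P[m&(z>.11)];print('drift top',len(Q),Q[:,2].mean(),cv2.minAreaRect(Q[:,:2].astype(np.float32)*1000))
big=cv2.resize(im[50:260,190:460],None,fx=2.9,fy=2.8,interpolation=cv2.INTER_CUBIC)
cv2.imwrite('pics/w1c.png',big[:,:,::-1])
E
```

```text
bench z 0.0006582172258897678
top 1093 0.07440050361972411
((612.5564575195312, 326.4496765136719), (58.27305603027344, 25.37505531311035), 80.12403869628906) [0.6126845  0.32605798 0.06783985]
cup>34 ((612.6101684570312, 326.75872802734375), (63.0135612487793, 25.37504768371582), 80.12313842773438)
rack ((613.1033935546875, 326.677001953125), (63.004215240478516, 93.74472045898438), 80.0655746459961)
[[ 236   69    1    1    1]
 [ 238   69    1    1    1]
 [ 240   69    1    1    1]
 [ 253   68    2    1    2]
 [ 227   68   46   73 1565]]
drift top 1182 0.19851017328945283 ((498.584228515625, 207.62216186523438), (184.21859741210938, 32.38865661621094), 46.09113693237305)
```

View pics/w1c.png

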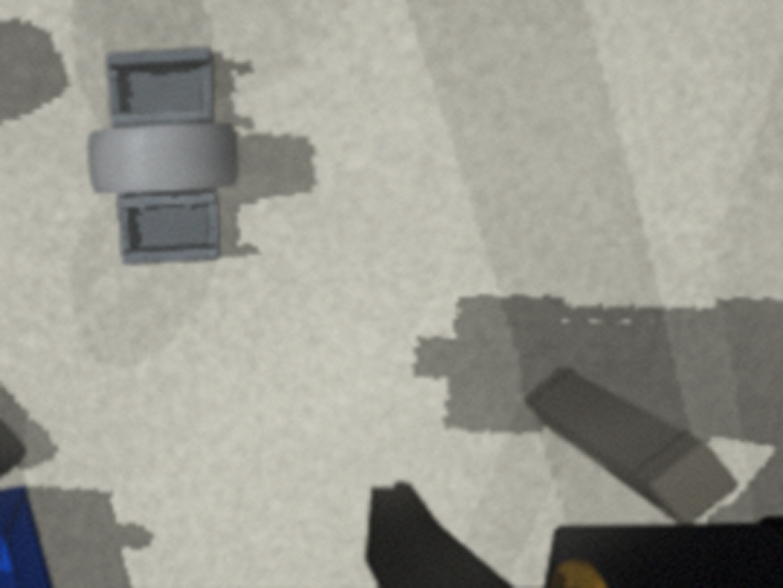

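```bash
python3 -c "
from h import *
inc([.6126,.3266,.13],down(170.1));inc([.6126,.3266,.0225],down(170.1))"
```

```text
inc [-0.0879  0.093  -0.008 ] [-0.0005 -0.0529  0.0007] n>= 2.5644463876816745 0.3530243038212374
inc [-0.088   0.2005 -0.008 ] [-0.0005 -0.0529  0.0007] n>= 4.381782669621413 0.3530243038212374
```

Emit:
move_arm(increments="-1 -0.044 0.03 -0.004 0 -0.053 0; -1 -0.088 0.06 -0.008 0 -0.053 0; -1 -0.088 0.09 -0.008 0 -0.053 0; -1 -0.088 0.12 -0.008 0 -0.053 0; -1 -0.088 0.15 -0.008 0 -0.053 0; -1 -0.088 0.18 -0.008 0 -0.053 0; -1 -0.088 0.2 -0.008 0 -0.053 0; -1 -0.088 0.2 -0.008 0 -0.053 0")

```text
time_s: 2.2
tcp_pos: [0.61, 0.3263, 0.0197]
ee_rot: [[-0.985, -0.006, -0.17], [0.17, -0.004, -0.985], [0.005, -1.0, 0.005]]
wrist_force: [-0.1, -0.5, -0.2]
gripper_width: 1.0
```

```bash
python3 - <<'E'
from h import *
st()
im,d,p=snap('wrist','w2')
E
```

```text
2.2 [0.61   0.3263 0.0197] yaw 170.19 tilt [ 0.0055 -1.      0.0054] [-0.05 -0.52 -0.15] 1.0 [ 41.5  38.9  -1.6  -0.1 -50.   38.8]
```

View pics/w2.png

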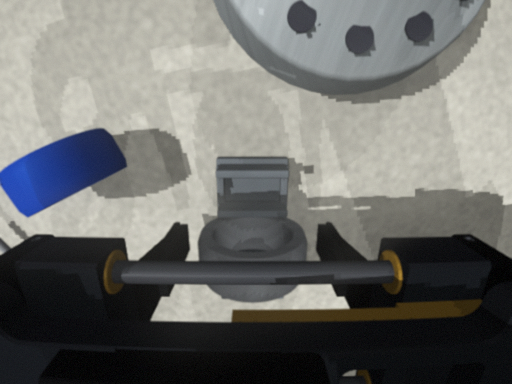

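The fingers straddle the cup symmetrically (cup centre at column 252). I close on it.

Emit:
move_arm(increments="1 -0.0025 -0.002 0 0 0 0; 1 -0.0025 -0.002 0 0 0 0; 1 -0.0025 -0.002 0 0 0 0; 1 -0.0025 -0.002 0 0 0 0; 1 -0.0025 -0.002 0 0 0 0; 1 -0.0025 -0.002 0 0 0 0")

```text
time_s: 2.85
tcp_pos: [0.6161, 0.3258, 0.0266]
ee_rot: [[-0.985, 0.001, -0.172], [0.172, -0.0, -0.985], [-0.001, -1.0, -0.0]]
wrist_force: [-1.0, -2.4, 6.3]
gripper_width: 0.73
```

Emit:
move_arm(increments="1 0 -0.03 0 0 0 0; 1 0 -0.06 0 0 0 0; 1 0 -0.1 0 0 0 0; 1 0 -0.13 0 0 0 0; 1 0 -0.13 0 0 0 0; 1 0 -0.13 0 0 0 0")

```text
time_s: 3.45
tcp_pos: [0.615, 0.3261, 0.1544]
ee_rot: [[-0.985, -0.002, -0.173], [0.173, 0.001, -0.985], [0.002, -1.0, -0.0]]
wrist_force: [-0.3, -0.2, -3.8]
gripper_width: 0.731
```

```bash
python3 - <<'E'
from h import *
st()
im,d,p=snap('wrist','w3');im,d,p=snap('side','s3')
P=cloud(im,d,p).reshape(-1,3);P=P[~np.isnan(P[:,0])]
# occupancy map of bench
H=np.zeros((120,100),np.float32)
for n in('side0','scene0'):
    a,b,c=load(n);Q=cloud(a,b,c).reshape(-1,3);Q=Q[~np.isnan(Q[:,0])]
    Q=Q[(Q[:,0]>0.2)&(Q[:,0]<.95)&(Q[:,1]>-.1)&(Q[:,1]<.7)&(Q[:,2]>.012)&(Q[:,2]<.3)]
    for k in Q: H[int((k[1]+.1)*50),int((k[0]-.2)*50)]=max(H[int((k[1]+.1)*50),int((k[0]-.2)*50)],k[2])
print('rows y from .68 down, cols x .2..; 20mm cells')
for j in range(39,-1,-1): print('%.2f'%(-.1+j/50),''.join('.' if H[j,i]==0 else ('o' if H[j,i]<.1 else '#') for i in range(38)))
E
```

```text
3.45 [0.615  0.3261 0.1544] yaw 170.06 tilt [ 1.7e-03 -1.0e+00 -4.0e-04] [-0.29 -0.23 -3.76] 0.731 [ 41.2  31.7   6.4  -0.1 -64.7  38.9]
rows y from .68 down, cols x .2..; 20mm cells
0.68 #########.o.......oooooo##ooo.........
0.66 ..................ooooooooooo.........
0.64 ..................ooooooooooo.........
0.62 ..................oooooooooo..........
0.60 ...................ooooo..............
0.58 ...................oo.................
0.56 ......................................
0.54 ..oooooooooooo........................
0.52 ..o##o#o###ooo.......oo...............
0.50 ..o#####o#o#oo.....ooo................
0.48 ..o##oo##o##oo..ooooo.................
0.46 ..oo###o##o#ooooooo....oo.............
0.44 ..oooooooooooooooo....ooo.............
0.42 .......ooooooooo......ooo.............
0.40 .......................oo.............
0.38 .......................oo.............
0.36 ....................o.................
0.34 ..................ooooo...............
0.32 ..................oooooo..oooo........
0.30 ..................oooooo.oooooo.......
0.28 ...................oooo.oooooooo......
0.26 ........................oooooooo......
0.24 ........................oooooooo......
0.22 ........................oooooooo......
0.20 .........................ooooooo......
0.18 .........................oooooo.......
0.16 ...........##..............ooo........
0.14 ...........###........................
0.12 ...........###........................
0.10 ......................................
0.08 ......................................
0.06 .........................o............
0.04 ..........................o....o......
0.02 ...........................oo.ooo.....
0.00 ............................oooo......
-0.02 .............................ooo......
-0.04 ....................o#####..ooo.......
-0.06 ............o#############..oo..ooooo.
-0.08 ..........################......oooooo
-0.10 ..........################......oooooo
```

View pics/w3.png

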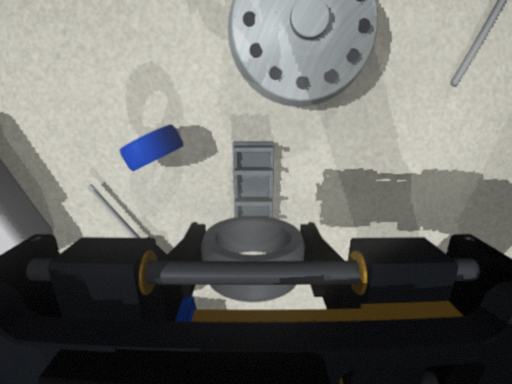

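View pics/s3.png

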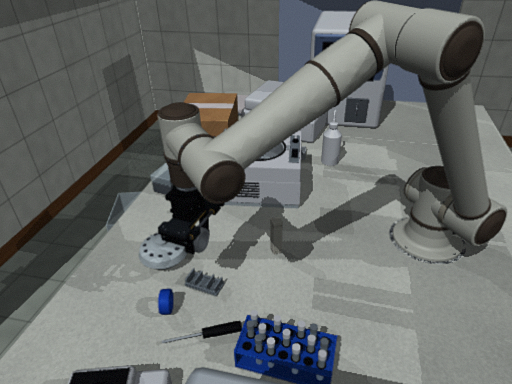

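The cup is held between the fingers (ring at (253,255)) and the rack is empty. For the lay-down I'll turn so the camera faces the base, then tilt the tool inward.

```bash
cat >> h.py <<'E'
def tilt(az,t):
    az,t=np.radians(az),np.radians(t); o=np.array([np.cos(az),np.sin(az),0]); z=np.array([0,0,1.])
    y=-np.cos(t)*z-np.sin(t)*o; x=np.cos(t)*o-np.sin(t)*z
    return np.c_[x,y,np.cross(x,y)]
E
python3 -c "
from h import *
inc([.394,.308,.16],down(38))"
```

```text
inc [ 0.214  -0.0066  0.0551] [-6.400e-03  2.305e+00 -1.400e-03] n>= 4.421271600917587 15.374441989408458
```

Emit:
move_arm(increments="1 0.214 -0.007 0.055 0 2.305 0; 1 0.214 -0.007 0.055 0 2.305 0; 1 0.214 -0.007 0.055 0 2.305 0; 1 0.214 -0.007 0.055 0 2.305 0; 1 0.214 -0.007 0.055 0 2.305 0; 1 0.214 -0.007 0.055 0 2.305 0; 1 0.214 -0.007 0.055 0 2.305 0; 1 0.214 -0.007 0.055 0 2.305 0")

```text
time_s: 4.35
tcp_pos: [0.3943, 0.3079, 0.1607]
ee_rot: [[-0.192, -0.002, -0.981], [0.981, -0.003, -0.192], [-0.002, -1.0, 0.003]]
wrist_force: [0.3, -1.3, -3.0]
gripper_width: 0.732
```

```bash
python3 -c "
from h import *
st();inc([.394,.308,.16],down(38))"
```

```text
4.35 [0.3943 0.3079 0.1607] yaw 101.09 tilt [-0.0021 -1.      0.0028] [ 0.26 -1.26 -3.  ] 0.732 [ 56.6  13.4 -21.8  -0.  -55.  -45.5]
inc [0.0001 0.0007 0.0003] [-0.0013  1.1011 -0.0034] n>= 0.015992703468419647 7.344518959296542
```

```bash
python3 -c "
from h import *
inc([.44,.25,.16],down(48))"
```

```text
inc [-0.0656  0.0008 -0.0337] [-0.0016  0.9266 -0.0032] n>= 1.4751812886723121 6.180382046676097
```

Emit:
move_arm(increments="1 -0.066 0 -0.034 0 0.927 0; 1 -0.066 0 -0.034 0 0.927 0; 1 -0.066 0 -0.034 0 0.927 0; 1 -0.066 0 -0.034 0 0.927 0; 1 -0.066 0 -0.034 0 0.927 0; 1 -0.066 0 -0.034 0 0.927 0; 1 -0.066 0 -0.034 0 0.927 0; 1 -0.066 0 -0.034 0 0.927 0")

```text
time_s: 5.15
tcp_pos: [0.4413, 0.2502, 0.1612]
ee_rot: [[0.664, -0.002, -0.748], [0.748, -0.002, 0.664], [-0.003, -1.0, 0.0]]
wrist_force: [-0.5, 0.6, -2.6]
gripper_width: 0.729
```

```bash
python3 -c "
from h import *
st();R=tilt(48,60)
inc(np.array([.44,.25,.10])+.0134*R[:,1],R)"
```

```text
5.15 [0.4413 0.2502 0.1612] yaw 48.43 tilt [-2.6e-03 -1.0e+00  3.0e-04] [-0.51  0.64 -2.59] 0.729 [ 47.9  14.  -20.9  -0.  -55.3 -89.5]
inc [-0.0125  0.0679  0.0009] [0.0037 0.007  1.0446] n>= 1.3805957668006423 6.9679062584695695
```

Emit:
move_arm(increments="1 -0.0125 0.068 0.001 0.004 0.007 1.045; 1 -0.0125 0.068 0.001 0.004 0.007 1.045; 1 -0.0125 0.068 0.001 0.004 0.007 1.045; 1 -0.0125 0.068 0.001 0.004 0.007 1.045; 1 -0.0125 0.068 0.001 0.004 0.007 1.045; 1 -0.0125 0.068 0.001 0.004 0.007 1.045; 1 -0.0125 0.068 0.001 0.004 0.007 1.045; 1 -0.0125 0.068 0.001 0.004 0.007 1.045")

```text
time_s: 5.95
tcp_pos: [0.432, 0.2422, 0.0869]
ee_rot: [[0.328, -0.585, -0.742], [0.367, -0.644, 0.671], [-0.87, -0.493, 0.003]]
wrist_force: [-0.9, -0.1, -3.7]
gripper_width: 0.733
```

```bash
python3 -c "
from h import *
st();R=tilt(48,60)
inc(np.array([.44,.25,.10])+.0134*R[:,1],R)
inc(np.array([.44,.25,.032])+.0134*R[:,1],R)
snap('side','s4');snap('scene','c4')"
```

```text
5.95 [0.432  0.2422 0.0869] yaw 48.2 tilt [-0.8702 -0.4927  0.0032] [-0.93 -0.13 -3.7 ] 0.733 [  48.    49.5    6.1   -0.2 -107.1  -89.9]
inc [-0.0058 -0.0028 -0.0007] [-0.0034  0.0017 -0.0084] n>= 0.130000666389817 0.06142766606473241
inc [ 0.0534  0.0307 -0.0009] [-0.0034  0.0017 -0.0084] n>= 1.2312233301613424 0.06142766606473241
```

View pics/s4.png

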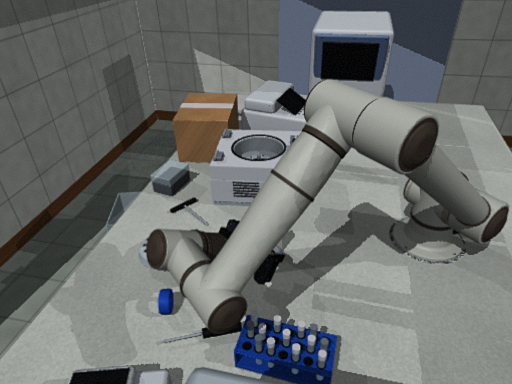

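View pics/c4.png

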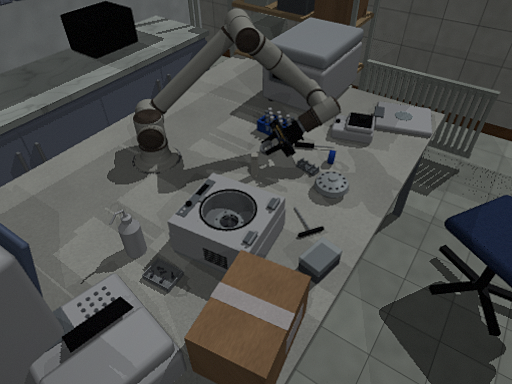

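```bash
python3 -c "
from h import *
im,d,p=load('s4');P=cloud(im,d,p)
for uv in [(225,322),(210,310),(240,315),(190,300),(160,262),(150,240),(182,262),(225,295)]: print(uv,P[uv[1],uv[0]].round(3))
im,d,p=load('c4');P=cloud(im,d,p)
for uv in [(325,118),(322,105),(335,108),(310,127),(300,140),(285,150),(255,158)]: print(uv,P[uv[1],uv[0]].round(3))
"
```

```text
(225, 322) [0.451 0.602 0.239]
(210, 310) [0.475 0.604 0.267]
(240, 315) [0.43  0.579 0.235]
(190, 300) [0.529 0.57  0.24 ]
(160, 262) [0.619 0.501 0.254]
(150, 240) [0.653 0.467 0.278]
(182, 262) [0.566 0.508 0.272]
(225, 295) [0.456 0.576 0.279]
(325, 118) [0.636 0.4   0.231]
(322, 105) [0.609 0.414 0.277]
(335, 108) [0.66  0.432 0.27 ]
(310, 127) [0.594 0.353 0.197]
(300, 140) [ 0.478  0.501 -0.003]
(285, 150) [0.547 0.233 0.131]
(255, 158) [0.459 0.14  0.109]
```

Emit:
move_arm(increments="1 0.02 0.012 0 0 0 -0.008; 1 0.035 0.02 0 0 0 -0.008; 1 0.045 0.026 0 0 0 -0.008; 1 0.053 0.031 0 0 0 -0.008; 1 0.053 0.031 0 0 0 -0.008; 1 0.053 0.031 0 0 0 -0.008")

```text
time_s: 6.65
tcp_pos: [0.4329, 0.242, 0.0335]
ee_rot: [[0.342, -0.577, -0.742], [0.378, -0.639, 0.671], [-0.861, -0.509, -0.0]]
wrist_force: [-0.4, 0.7, -2.0]
gripper_width: 0.734
```

```bash
python3 -c "
from h import *
st();R=tilt(48,60)
inc(np.array([.44,.25,.0275])+.0134*R[:,1],R)
snap('wrist','w5')"
```

```text
6.65 [0.4329 0.242  0.0335] yaw 47.87 tilt [-8.606e-01 -5.093e-01 -2.000e-04] [-0.37  0.69 -1.97] 0.734 [ 4.800e+01  5.280e+01  5.000e+00 -1.000e-01 -1.016e+02 -9.010e+01]
inc [0.0105 0.0072 0.0001] [-0.0015 -0.0012  0.0108] n>= 0.2542187202100585 0.07312399129840154
```

View pics/w5.png

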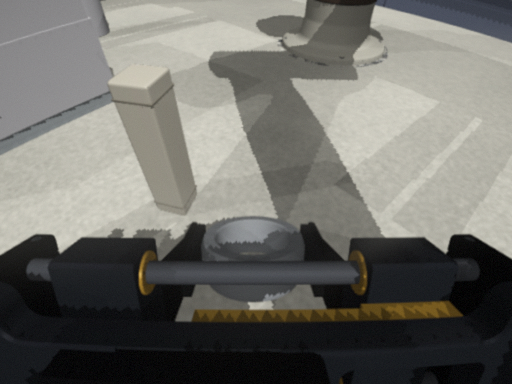

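Emit:
move_arm(increments="1 0.004 0.003 0 0 0 0.01; 1 0.007 0.005 0 0 0 0.01; 1 0.0095 0.0065 0 0 0 0.01; 1 0.0095 0.0065 0 0 0 0.01; 1 0.0095 0.0065 0 0 0 0.01")

```text
time_s: 7.2
tcp_pos: [0.4322, 0.2415, 0.0226]
ee_rot: [[0.335, -0.581, -0.742], [0.37, -0.643, 0.67], [-0.866, -0.499, -0.0]]
wrist_force: [-0.5, 2.6, 4.2]
gripper_width: 0.73
```

```bash
python3 -c "
from h import *
st();R=tilt(48,60)
inc(np.array([.44,.25,.0273])+.0134*R[:,1],R)"
```

```text
7.2 [0.4322 0.2415 0.0226] yaw 47.88 tilt [-8.664e-01 -4.994e-01 -3.000e-04] [-0.53  2.56  4.2 ] 0.73 [ 4.800e+01  5.390e+01  5.100e+00 -1.000e-01 -1.012e+02 -9.010e+01]
inc [ 0.0017  0.001  -0.0001] [-0.0013 -0.0011 -0.0007] n>= 0.03911545844409474 0.011996777699306155
```

Emit:
move_arm(increments="-1 0 0 0 0 0 0; -1 0 0 0 0 0 0; -1 0 0 0 0 0 0; -1 0 0 0 0 0 0; -1 0 0 0 0 0 0")

```text
time_s: 7.7
tcp_pos: [0.4321, 0.2412, 0.0213]
ee_rot: [[0.335, -0.581, -0.741], [0.371, -0.642, 0.671], [-0.866, -0.5, -0.0]]
wrist_force: [-0.2, -0.7, -0.4]
gripper_width: 0.991
```

```bash
python3 -c "
from h import *
st()
snap('wrist','w6')"
```

```text
7.7 [0.4321 0.2412 0.0213] yaw 47.85 tilt [-8.661e-01 -4.999e-01 -1.000e-04] [-0.23 -0.73 -0.42] 0.991 [ 4.800e+01  5.400e+01  5.100e+00 -1.000e-01 -1.011e+02 -9.010e+01]
```

View pics/w6.png

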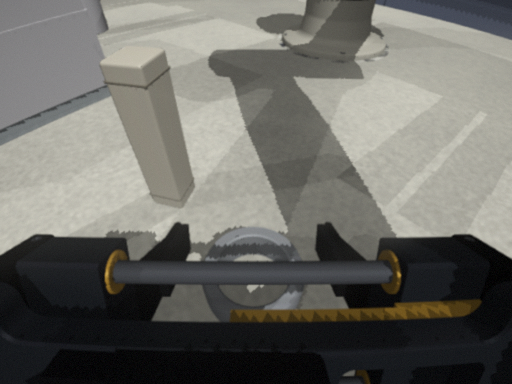

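The cup lies flat between the open fingers (ring at (253,275)). I back straight out along the tool.

Emit:
move_arm(increments="-1 0 -0.03 0 0 0 0; -1 0 -0.06 0 0 0 0; -1 0 -0.085 0 0 0 0; -1 -0.03 -0.1 0 0 0 0; -1 -0.06 -0.1 0 0 0 0; -1 -0.06 -0.1 0 0 0 0")

```text
time_s: 8.35
tcp_pos: [0.4708, 0.2835, 0.1272]
ee_rot: [[0.34, -0.578, -0.742], [0.374, -0.641, 0.67], [-0.863, -0.505, -0.001]]
wrist_force: [0.6, -0.4, 0.8]
gripper_width: 1.002
```

```bash
python3 -c "
from h import *
st();snap('scene','c7')
inc([.43,.24,.2],down(48))"
```

```text
8.35 [0.4708 0.2835 0.1272] yaw 47.8 tilt [-0.8629 -0.5054 -0.001 ] [ 0.56 -0.36  0.78] 1.002 [  47.9   51.    17.4   -0.  -116.   -90.1]
inc [-0.0944  0.0137  0.0008] [-1.0000e-03 -2.1000e-03 -1.0429e+00] n>= 1.908679123739618 6.956126155710165
```

```bash
python3 -c "
from h import *
inc([.49,.305,.16],down(48))"
```

```text
inc [-0.0153 -0.0426 -0.0001] [-1.0000e-03 -2.1000e-03 -1.0429e+00] n>= 0.904883301876185 6.956126155710165
```

Emit:
move_arm(increments="-1 -0.015 -0.043 0 0 0 -1.043; -1 -0.015 -0.043 0 0 0 -1.043; -1 -0.015 -0.043 0 0 0 -1.043; -1 -0.015 -0.043 0 0 0 -1.043; -1 -0.015 -0.043 0 0 0 -1.043; -1 -0.015 -0.043 0 0 0 -1.043; -1 -0.015 -0.043 0 0 0 -1.043; -1 -0.015 -0.043 0 0 0 -1.043")

```text
time_s: 9.2
tcp_pos: [0.4867, 0.3019, 0.1578]
ee_rot: [[0.672, -0.005, -0.741], [0.741, -0.003, 0.672], [-0.005, -1.0, 0.001]]
wrist_force: [-0.4, 0.0, 0.5]
gripper_width: 0.997
```

```bash
python3 - <<'E'
from h import *
st();im,d,p=snap('wrist','w8')
P=cloud(im,d,p);z=P[:,:,2]
m=(np.hypot(P[:,:,0]-.435,P[:,:,1]-.247)<.06)&(z>.015)&(z<.04)
Q=P[m];print(len(Q),np.median(Q[:,2]),Q.mean(0),cv2.minEnclosingCircle(Q[:,:2].astype(np.float32)))
E
```

```text
9.2 [0.4867 0.3019 0.1578] yaw 47.8 tilt [-0.0055 -1.      0.0013] [-0.43  0.03  0.54] 0.997 [ 48.   20.3 -12.1  -0.1 -57.9 -90.1]
1347 0.02640757984686326 [0.44905216 0.25898371 0.02585381] ((0.44948655366897583, 0.25964438915252686), 0.032304875552654266)
```

View pics/w8.png

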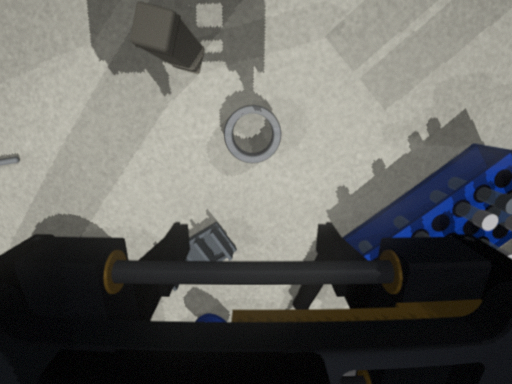

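The cup is flat at pixel (252,134). It measures (0.4495,0.2594), radius 32.3 mm, top at 26 mm, which matches the description. Next I check the casing top heights and the drift before choosing the jaw direction.

```bash
python3 - <<'E'
from h import *
for n in('scene0','side0'):
    im,d,p=load(n);P=cloud(im,d,p)
    Q=P.reshape(-1,3);Q=Q[~np.isnan(Q[:,0])]
    Q=Q[(Q[:,0]>.38)&(Q[:,0]<.78)&(Q[:,1]>-.38)&(Q[:,1]<0)&(Q[:,2]>.09)&(Q[:,2]<.3)]
    H=np.zeros((20,20))
    for k in Q:
        j,i=int((k[1]+.38)*50),int((k[0]-.38)*50);H[j,i]=max(H[j,i],k[2])
    print(n,'x from .38, y rows')
    for j in range(19,-1,-1): print('%.2f'%(-.38+j/50),' '.join('%3d'%(h*1000) if h else '  .' for h in H[j]))
im,d,p=load('w8');P=cloud(im,d,p);z=P[:,:,2]
m=(z>.113)&(z<.13)&(np.arange(384)[:,None]<120)
Q=P[m];print('drift',len(Q),np.median(Q[:,2]),cv2.minAreaRect(Q[:,:2].astype(np.float32)*1000))
im,d,p=load('scene0')
cv2.imwrite('pics/c0c.png',cv2.resize(im[165:280,160:295],None,fx=5,fy=5,interpolation=cv2.INTER_CUBIC)[:,:,::-1])
E
```

```text
scene0 x from .38, y rows
0.00   .   .   .   .   .   .   .   .   .   .   .   .   .   .   .   .   .   .   .   .
-0.02   .   .   .   .   .   .   .   .   .   .   .   .   .   .   .   .   .   .   .   .
-0.04   .   .   .   .   .   .   .   .   .   .   .   .   .   .   . 156 158   .   .   .
-0.06   .   .   .   .   .   .   . 157 156 159 160 159 161 161 160 160 161   .   .   .
-0.08   . 162 159 159 161 162 160 161 161 161 161 160 159 163 161 173 176   .   .   .
-0.10   . 159 160 159 161 163 161 161 162 163 160 160 159 161 169 176 176   .   .   .
-0.12   . 158 160 160 160 162 160 162 161 164 166 163 162 159 161 175 177 104   .   .
-0.14   .   . 162 164 160 160 163 163 125 101  99 136 163 162 164 164 174 158   .   .
-0.16   .   . 162 164 164 161 163 101 102 100 102 102 101 161 163 162 162 159   .   .
-0.18   .   . 165 165 161 162 101 103 103 100 103 103 100   . 162 162 161 159   .   .
-0.20   .   . 164 167 164 163 102 103 104 132 131 100 100   . 163 161 160 160   .   .
-0.22   .   . 165 166 165 164 100 104 103 127 101 100   .   . 163 161 161 162   .   .
-0.24   .   . 162 163 164 167 136 103 103 1
[... 1822 characters left out ...]
55 103 104 102 102 165 164 162 175 179 175   .   .
-0.28   .   . 165 173 166 163 167 164 163 165 162 166 164 163 164 172 177 177   .   .
-0.30   .   . 163 167 165 163 162 163 164 165 165 164 163 163 163 162 175 177   .   .
-0.32   .   . 158 164 163 162 163 163 162 161 162 165 163 161 163 161 162 160 193 191
-0.34   .   .   . 164 162 163 162 162 162 162 160 161 160 158   .   . 158 191 191 192
-0.36   .   .   . 162 160 160   .   .   . 155   .   .   .   .   .   .   . 191 192 193
-0.38   .   .   .   .   .   .   .   .   .   .   .   .   .   .   .   .   . 192 192 190
drift 1850 0.12046866496911943 ((444.77288818359375, 152.6248779296875), (28.393260955810547, 28.245813369750977), 32.11765670776367)
```

View pics/c0c.png

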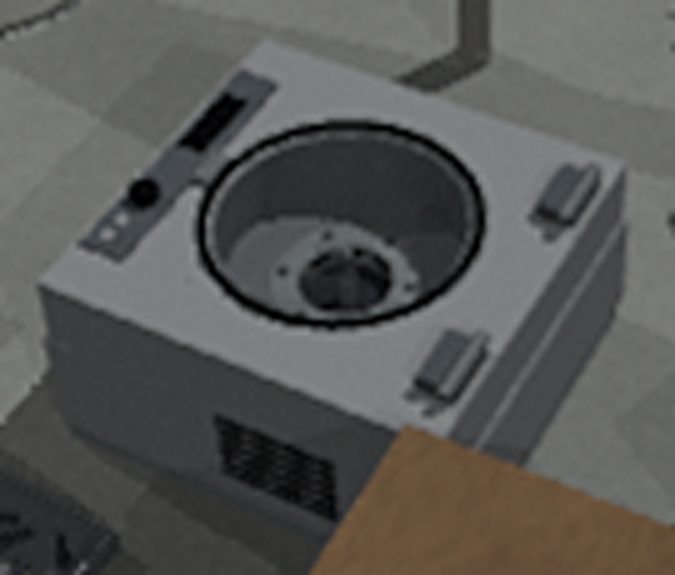

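```bash
python3 -c "
from h import *
inc([.4495,.2594,.06],down(48));inc([.4495,.2594,.0105],down(48))"
```

```text
inc [-0.0582  0.0983 -0.0008] [-0.0004 -0.0028 -0.0058] n>= 2.285484828617186 0.0433192485548908
inc [-0.0579  0.1478 -0.0009] [-0.0004 -0.0028 -0.0058] n>= 3.175581316998406 0.0433192485548908
```

Emit:
move_arm(increments="-1 -0.029 0.045 0 0 -0.003 -0.006; -1 -0.058 0.08 -0.001 0 -0.003 -0.006; -1 -0.058 0.1 -0.001 0 -0.003 -0.006; -1 -0.058 0.125 -0.001 0 -0.003 -0.006; -1 -0.058 0.147 -0.001 0 -0.003 -0.006; -1 -0.058 0.147 -0.001 0 -0.003 -0.006; -1 -0.058 0.147 -0.001 0 -0.003 -0.006")

```text
time_s: 9.95
tcp_pos: [0.452, 0.2618, 0.0105]
ee_rot: [[0.668, 0.0, -0.744], [0.744, -0.0, 0.668], [0.0, -1.0, -0.0]]
wrist_force: [0.2, -0.1, 0.4]
gripper_width: 1.001
```

Emit:
move_arm(increments="1 0 0 0 0 0 0; 1 0 0 0 0 0 0; 1 0 0 0 0 0 0; 1 0 0 0 0 0 0; 1 0 0 0 0 0 0")

```text
time_s: 10.45
tcp_pos: [0.4517, 0.2616, 0.0119]
ee_rot: [[0.669, 0.002, -0.744], [0.744, 0.002, 0.669], [0.003, -1.0, 0.0]]
wrist_force: [-1.6, 0.0, 3.4]
gripper_width: 0.726
```

```bash
python3 -c "
from h import *
st()"
```

```text
10.45 [0.4517 0.2616 0.0119] yaw 48.05 tilt [ 0.0033 -1.      0.    ] [-1.62  0.02  3.36] 0.726 [ 47.9  26.8 -28.3  -0.  -34.6 -89.9]
```

Emit:
move_arm(increments="-1 0 0.001 0 0 0 0; -1 0 0.001 0 0 0 0; -1 0 0.001 0 0 0 0; -1 0 0.001 0 0 -1.57 0; -1 0 0.001 0 0 -1.57 0; -1 0 0.001 0 0 -1.57 0; -1 0 0.001 0 0 -1.57 0; -1 0 0.001 0 0 -1.57 0")

```text
time_s: 11.25
tcp_pos: [0.4514, 0.261, 0.01]
ee_rot: [[-0.024, 0.001, -1.0], [1.0, 0.001, -0.024], [0.001, -1.0, -0.001]]
wrist_force: [0.0, 0.6, 0.5]
gripper_width: 0.997
```

```bash
python3 -c "
from h import *
st();inc([.4517,.2616,.0105],down(138))"
```

```text
11.25 [0.4514 0.261  0.01  ] yaw 91.36 tilt [ 0.001 -1.    -0.001] [0.01 0.64 0.48] 0.997 [ 47.9  27.  -28.4   0.  -34.5 -46.5]
inc [ 0.0006 -0.0005 -0.0003] [ 1.400e-03 -8.141e-01  5.000e-04] n>= 0.016414916370031556 5.429838296449065
```

Emit:
move_arm(increments="-1 0.0005 0 0 0 -0.8 0; -1 0.0005 0 0 0 -0.8 0; -1 0.0005 0 0 0 -0.8 0; -1 0.0005 0 0 0 -0.8 0; -1 0.0005 0 0 0 -0.8 0; -1 0.0005 0 0 0 -0.8 0; -1 0.0005 0 0 0 -0.8 0")

```text
time_s: 11.95
tcp_pos: [0.4514, 0.2616, 0.01]
ee_rot: [[-0.729, 0.001, -0.684], [0.684, 0.001, -0.729], [-0.0, -1.0, -0.002]]
wrist_force: [0.2, -0.5, -0.0]
gripper_width: 1.002
```

```bash
python3 -c "
from h import *
st();inc([.4517,.2616,.010],down(138))"
```

```text
11.95 [0.4514 0.2616 0.01  ] yaw 136.83 tilt [-0.     -1.     -0.0015] [ 0.22 -0.54 -0.03] 1.002 [ 47.9  27.  -28.4   0.  -34.5  -1.1]
inc [-0.0002 -0.     -0.0002] [ 0.0015 -0.0204 -0.    ] n>= 0.005376459942766008 0.1364448183315011
```

Emit:
move_arm(increments="1 0 0.001 0 0 0 0; 1 0 0.001 0 0 0 0; 1 0 0.001 0 0 0 0; 1 0 0.001 0 0 0 0; 1 0 0.001 0 0 0 0; 1 0 0.001 0 0 0 0")

```text
time_s: 12.55
tcp_pos: [0.4503, 0.2604, 0.0089]
ee_rot: [[-0.729, -0.001, -0.684], [0.684, -0.001, -0.729], [0.0, -1.0, 0.002]]
wrist_force: [-3.3, -2.1, 2.8]
gripper_width: 0.724
```

```bash
python3 -c "
from h import *
st();snap('wrist','w9');inc([.4517,.2616,.26],down(138));inc([.58,-.196,.26],down(8))"
```

```text
12.55 [0.4503 0.2604 0.0089] yaw 136.81 tilt [ 2.0e-04 -1.0e+00  1.6e-03] [-3.26 -2.12  2.81] 0.724 [ 47.9  27.1 -28.5  -0.  -34.5  -1.1]
inc [-2.00e-04 -2.51e-01 -1.30e-03] [-0.001  -0.0206  0.0002] n>= 5.020780412236428 0.1376475815371847
inc [-0.4069 -0.2509  0.2446] [-7.0000e-04  2.2483e+00 -1.0000e-03] n>= 10.738981079287141 14.996385477028733
```

View pics/w9.png

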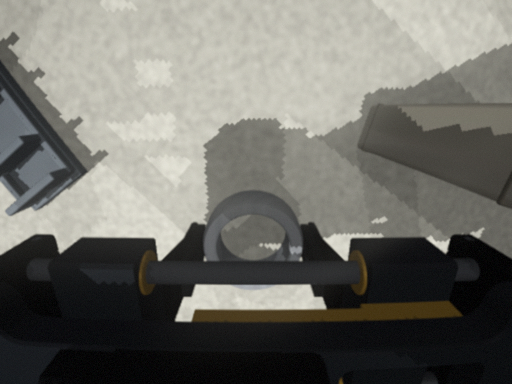

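Emit:
move_arm(increments="1 0 -0.04 0 0 0 0; 1 0 -0.08 0 0 0 0; 1 0 -0.13 0 0 0 0; 1 0 -0.18 0 0 0 0; 1 0 -0.21 0 0 0.15 0; 1 0 -0.21 0 0 0.3 0; 1 0 -0.21 0 0 0.45 0; 1 0 -0.21 0 0 0.6 0")

```text
time_s: 13.4
tcp_pos: [0.4516, 0.2623, 0.2192]
ee_rot: [[-0.21, 0.003, -0.978], [0.978, 0.004, -0.21], [0.003, -1.0, -0.004]]
wrist_force: [-0.6, -0.0, -3.1]
gripper_width: 0.734
```

```bash
python3 -c "
from h import *
st();inc([.66,-.185,.22],down(8))"
```

```text
13.4 [0.4516 0.2623 0.2192] yaw 102.11 tilt [ 0.0034 -1.     -0.0038] [-0.58 -0.03 -3.06] 0.734 [ 47.9  12.  -14.3  -0.  -63.3 -35.8]
inc [-0.481 -0.002 -0.11 ] [1.0000e-04 1.6425e+00 5.7000e-03] n>= 9.868460068297196 10.955532185089696
```

Emit:
move_arm(increments="1 -0.481 -0.002 -0.11 0 1.64 0; 1 -0.481 -0.002 -0.11 0 1.64 0; 1 -0.481 -0.002 -0.11 0 1.64 0; 1 -0.481 -0.002 -0.11 0 1.64 0; 1 -0.481 -0.002 -0.11 0 1.64 0; 1 -0.481 -0.002 -0.11 0 1.64 0; 1 -0.481 -0.002 -0.11 0 1.64 0; 1 -0.481 -0.002 -0.11 0 1.64 0")

```text
time_s: 14.2
tcp_pos: [0.624, -0.1018, 0.22]
ee_rot: [[0.835, 0.004, -0.55], [0.55, 0.002, 0.835], [0.004, -1.0, -0.0]]
wrist_force: [1.6, 0.9, -2.5]
gripper_width: 0.729
```

```bash
python3 -c "
from h import *
st();inc([.66,-.185,.22],down(8))"
```

```text
14.2 [ 0.624  -0.1018  0.22  ] yaw 33.35 tilt [ 4.2e-03 -1.0e+00 -2.0e-04] [ 1.6   0.85 -2.49] 0.729 [  5.3  22.7   1.2  -0.1 -68.2 -61.9]
inc [-0.0157 -0.0001 -0.0893] [-0.0007  0.4425  0.0042] n>= 1.8134523814668482 2.951695996634737
```

Emit:
move_arm(increments="1 -0.014 0 -0.075 0 0.43 0; 1 -0.014 0 -0.075 0 0.43 0; 1 -0.014 0 -0.075 0 0.43 0; 1 -0.014 0 -0.075 0 0.43 0; 1 -0.014 0 -0.075 0 0.43 0; 1 -0.014 0 -0.075 0 0.43 0; 1 -0.014 0 -0.075 0 0.43 0")

```text
time_s: 14.9
tcp_pos: [0.6526, -0.1694, 0.2207]
ee_rot: [[0.987, 0.002, -0.16], [0.16, 0.001, 0.987], [0.002, -1.0, 0.001]]
wrist_force: [-0.6, 0.7, -2.1]
gripper_width: 0.723
```

```bash
python3 -c "
from h import *
st();im,d,p=snap('wrist','w10');st()
P=cloud(im,d,p);z=P[:,:,2]
print(np.isnan(z).mean())
m=(z>.127)&(z<.14)&(np.hypot(P[:,:,0]-.578,P[:,:,1]+.196)<.03)
Q=P[m];print('spindle',len(Q),Q.mean(0) if len(Q) else '',cv2.minEnclosingCircle(Q[:,:2].astype(np.float32)) if len(Q) else '')
m=(z<.09)&(np.hypot(P[:,:,0]-.578,P[:,:,1]+.196)<.05);Q=P[m];print('bore',len(Q),np.median(Q[:,2]),cv2.minEnclosingCircle(Q[:,:2].astype(np.float32)) if len(Q) else '')
"
```

```text
14.9 [ 0.6526 -0.1694  0.2207] yaw 9.21 tilt [ 0.0023 -1.      0.0011] [-0.59  0.67 -2.11] 0.723 [ -0.9  26.9   8.   -0.1 -70.9 -79.9]
14.95 [ 0.6526 -0.1694  0.2208] yaw 9.2 tilt [ 0.0023 -1.      0.0011] [ 0.11  0.25 -2.86] 0.728 [ -0.9  26.9   8.   -0.1 -70.9 -79.9]
0.0038197835286458335
spindle 134 [ 0.57573519 -0.19348788  0.13245134] ((0.5765043497085571, -0.19334915280342102), 0.005761333275586367)
bore 2789 0.08308640419904223 ((0.5760709047317505, -0.19363626837730408), 0.03372444212436676)
```

View pics/w10.png

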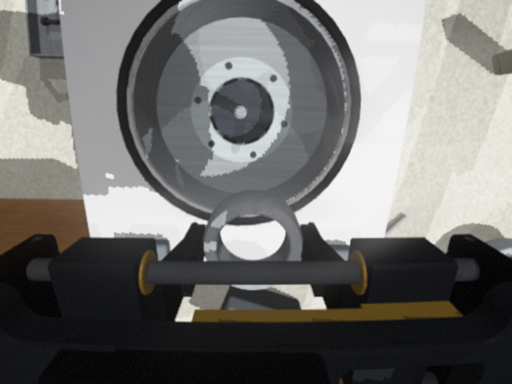

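```bash
python3 - <<'E'
from h import *
for tag,tcp,R in(('w10',np.array([.6526,-.1694,.2207]),down(9.2)),('w9',np.array([.4503,.2604,.0089]),down(136.8))):
    im,d,p=load(tag);P=cloud(im,d,p)
    L=(P-tcp)@R  # tool coords x,y,z
    m=(np.abs(L[:,:,2])<.036)&(L[:,:,0]<.005)&(L[:,:,0]>-.04)&(L[:,:,1]>-.021)&(L[:,:,1]<-.013)
    Q=L[m];print(tag,len(Q),np.median(Q[:,1]),Q.min(0),Q.max(0))
    rr=np.hypot(Q[:,0],Q[:,2])
    # outer edge: by angle bins, max radius
    A=np.c_[2*Q[:,0],2*Q[:,2],np.ones(len(Q))]
    from scipy.optimize import least_squares
    th=np.arctan2(Q[:,2],-Q[:,0]);E=[];I=[]
    for a in np.linspace(-1.2,1.2,25):
        k=np.abs(th-a)<.05
        if k.sum()>3: E.append(Q[k][rr[k].argmax()][[0,2]]);I.append(Q[k][rr[k].argmin()][[0,2]])
    for nm,X in(('outer',E),('inner',I)):
        X=np.array(X);f=least_squares(lambda c:np.hypot(X[:,0]-c[0],X[:,1]-c[1])-c[2],[0,0,.03],loss='soft_l1',f_scale=.0005);print(nm,f.x.round(4),len(X))
E
```

```text
w10 2476 -0.017487784343974924 [-0.03133555 -0.02096248 -0.03590139] [ 0.00497333 -0.01300374  0.03599011]
outer [ 0.0003 -0.0002  0.0318] 25
inner [ 0.0007 -0.0001  0.0232] 25
w9 2523 -0.01747987526069108 [-0.03309073 -0.02089107 -0.0358103 ] [ 0.00497476 -0.0130132   0.03596601]
outer [-0.0008 -0.0007  0.0319] 25
inner [-0.0006 -0.0008  0.0231] 25
```

```bash
python3 - <<'E'
from h import *
im,d,p=load('w10');P=cloud(im,d,p);rr=np.hypot(P[:,:,0]-.576,P[:,:,1]+.1935)
m=(rr>.045)&(rr<.07);Q=P[m];Q=Q[np.abs(Q[:,2]-.1)<.01];print('floor',np.median(Q[:,2]))
m=(P[:,:,2]>.155)&(P[:,:,2]<.17)&(rr<.094)&(rr>.08);Q=P[m][:,:2]
from scipy.optimize import least_squares
f=least_squares(lambda c:np.hypot(Q[:,0]-c[0],Q[:,1]-c[1])-c[2],[.576,-.1935,.09],loss='soft_l1',f_scale=.001);print('chamber rim',f.x)
# intensity based bore edge: dark disc
g=cv2.cvtColor(im,cv2.COLOR_RGB2GRAY)[70:150,200:285];cv2.imwrite('pics/w10c.png',cv2.resize(g,None,fx=7,fy=7,interpolation=cv2.INTER_CUBIC))
inc([.5762,-.1934,.2],down(8))
E
```

```text
floor 0.10145658682269174
chamber rim [ 0.57635715 -0.1934657   0.09075618]
inc [-0.0793  0.0206 -0.0115] [-0.0011  0.0209  0.0023] n>= 1.654132749556854 0.14021410802492543
```

View pics/w10c.png

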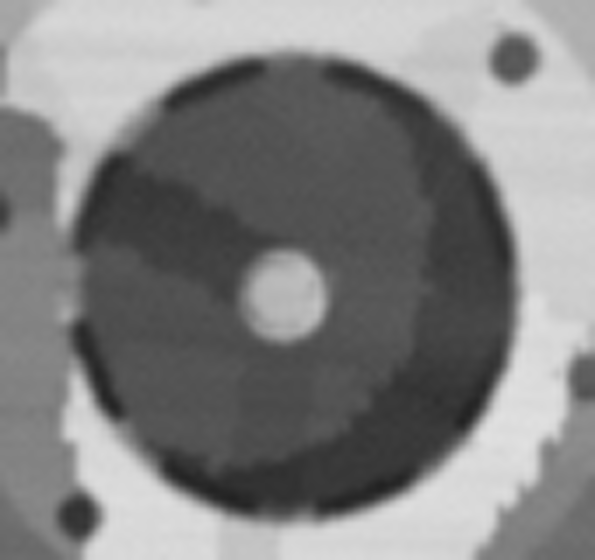

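The crop shows the bore with its rubber pieces and the spindle in the middle. Bore, spindle and chamber rim agree on (0.5763,-0.1935), and the cup is centred on the TCP to within 1 mm. I move over the bore.

Emit:
move_arm(increments="1 -0.04 0.005 -0.006 0 0.02 0.002; 1 -0.079 0.01 -0.0115 0 0.02 0.002; 1 -0.079 0.02 -0.0115 0 0.02 0.002; 1 -0.079 0.03 -0.0115 0 0.02 0.002; 1 -0.079 0.03 -0.0115 0 0.02 0.002")

```text
time_s: 15.45
tcp_pos: [0.5762, -0.1934, 0.1889]
ee_rot: [[0.99, -0.003, -0.139], [0.139, 0.002, 0.99], [-0.002, -1.0, 0.002]]
wrist_force: [1.2, 1.4, -2.3]
gripper_width: 0.732
```

```bash
python3 -c "
from h import *
st();inc([.5763,-.1935,.125],down(8))"
```

```text
15.45 [ 0.5762 -0.1934  0.1889] yaw 7.97 tilt [-0.0024 -1.      0.0022] [ 1.15  1.36 -2.3 ] 0.732 [ -3.4  21.9  -4.8  -0.1 -63.5 -78.6]
inc [ 0.0003  0.0639 -0.0003] [-0.0022 -0.0006 -0.0024] n>= 1.2774181899648773 0.022076736141328348
```

Emit:
move_arm(increments="1 0 0.025 0 -0.002 0 -0.002; 1 0 0.045 0 -0.002 0 -0.002; 1 0 0.06 0 -0.002 0 -0.002; 1 0 0.07 0 -0.002 0 -0.002; 1 0 0.07 0 -0.002 0 -0.002; 1 0 0.07 0 -0.002 0 -0.002")

```text
time_s: 16.05
tcp_pos: [0.5772, -0.1939, 0.1208]
ee_rot: [[0.99, 0.003, -0.139], [0.139, -0.001, 0.99], [0.002, -1.0, -0.001]]
wrist_force: [0.2, -0.1, -1.6]
gripper_width: 0.732
```

```bash
python3 -c "
from h import *
st();inc([.5763,-.1935,.1035],down(8));snap('wrist','w11')"
```

```text
16.05 [ 0.5772 -0.1939  0.1208] yaw 7.98 tilt [ 0.0024 -1.     -0.0014] [ 0.24 -0.09 -1.61] 0.732 [ -3.3  25.4  -9.9   0.1 -54.5 -78.7]
inc [-0.0009  0.0173  0.0005] [ 0.0014 -0.0003  0.0024] n>= 0.34652804508434343 0.01858779697206661
```

View pics/w11.png

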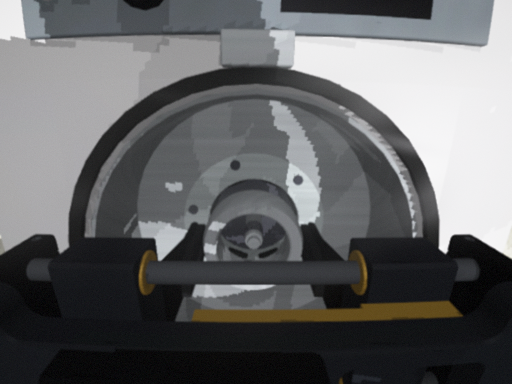

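Emit:
move_arm(increments="1 -0.0007 0.005 0.0004 0.001 0 0.002; 1 -0.0007 0.01 0.0004 0.001 0 0.002; 1 -0.0007 0.012 0.0004 0.001 0 0.002; 1 -0.0007 0.012 0.0004 0.001 0 0.002")

```text
time_s: 16.5
tcp_pos: [0.5752, -0.1936, 0.1079]
ee_rot: [[0.99, -0.001, -0.138], [0.138, 0.0, 0.99], [-0.001, -1.0, 0.001]]
wrist_force: [1.0, -0.1, -2.9]
gripper_width: 0.73
```

```bash
python3 -c "
from h import *
st();inc([.5763,-.1935,.1035],down(8))"
```

```text
16.5 [ 0.5752 -0.1936  0.1079] yaw 7.93 tilt [-1.3e-03 -1.0e+00  5.0e-04] [ 1.01 -0.09 -2.87] 0.73 [ -3.3  26.1 -10.8  -0.  -53.2 -78.7]
inc [ 0.0011  0.0044 -0.0001] [-0.0005 -0.0013 -0.0013] n>= 0.09085928037141668 0.01276157836801841
```

Emit:
move_arm(increments="1 0.0006 0.002 0 0 0 0; 1 0.0006 0.0035 0 0 0 0; 1 0.0006 0.0035 0 0 0 0; 1 0.0006 0.0035 0 0 0 0")

```text
time_s: 16.9
tcp_pos: [0.5761, -0.1935, 0.1048]
ee_rot: [[0.99, -0.001, -0.138], [0.138, 0.0, 0.99], [-0.001, -1.0, 0.0]]
wrist_force: [-0.5, -0.9, -2.7]
gripper_width: 0.735
```

```bash
python3 -c "
from h import *
st();inc([.5763,-.1935,.1035],down(8))"
```

```text
16.9 [ 0.5761 -0.1935  0.1048] yaw 7.93 tilt [-5.e-04 -1.e+00  2.e-04] [-0.52 -0.88 -2.73] 0.735 [ -3.3  26.4 -10.9  -0.  -52.8 -78.7]
inc [0.0002 0.0013 0.    ] [-0.0002 -0.0012 -0.0005] n>= 0.026608442543066244 0.008657132655160958
```

Emit:
move_arm(increments="1 0 0.001 0 0 0 0; 1 0 0.002 0 0 0 0; 1 0 0.002 0 0 0 0; 1 0 0.002 0 0 0 0")

```text
time_s: 17.3
tcp_pos: [0.5758, -0.1936, 0.1032]
ee_rot: [[0.99, -0.001, -0.138], [0.138, 0.0, 0.99], [-0.001, -1.0, 0.0]]
wrist_force: [-2.4, -0.2, 0.8]
gripper_width: 0.735
```

Emit:
move_arm(increments="-1 0 0 0 0 0 0; -1 0 0 0 0 0 0; -1 0 0 0 0 0 0; -1 0 0 0 0 0 0; -1 0 -0.02 0 0 0 0; -1 0 -0.05 0 0 0 0; -1 0 -0.08 0 0 0 0; -1 0 -0.12 0 0 0 0")

```text
time_s: 18.1
tcp_pos: [0.5754, -0.1933, 0.2226]
ee_rot: [[0.99, -0.003, -0.138], [0.138, 0.001, 0.99], [-0.003, -1.0, 0.001]]
wrist_force: [1.0, -1.0, 0.3]
gripper_width: 1.001
```

```bash
python3 -c "
from h import *
st();inc([.66,-.185,.20],down(8))"
```

```text
18.1 [ 0.5754 -0.1933  0.2226] yaw 7.93 tilt [-0.0033 -1.      0.0013] [ 1.02 -0.95  0.26] 1.001 [ -3.3  20.4  -2.   -0.  -67.8 -78.7]
inc [ 0.085   0.0223 -0.0035] [-0.0013 -0.0013 -0.0033] n>= 1.759465371251195 0.025230822701013556
```

Emit:
move_arm(increments="-1 0.04 0.01 -0.002 0 0 0; -1 0.083 0.015 -0.003 0 0 0; -1 0.083 0.015 -0.003 0 0 0; -1 0.083 0.015 -0.003 0 0 0")

```text
time_s: 18.5
tcp_pos: [0.6589, -0.1848, 0.2061]
ee_rot: [[0.99, -0.003, -0.138], [0.138, 0.0, 0.99], [-0.003, -1.0, 0.001]]
wrist_force: [-0.1, -0.0, -0.0]
gripper_width: 1.0
```

```bash
cat >> h.py <<'E'
def cuprim(P,c=(.5763,-.1935),zlo=.104,zhi=.13):
    rr=np.hypot(P[:,:,0]-c[0],P[:,:,1]-c[1])
    m=(rr>.0245)&(rr<.0305)&(P[:,:,2]>zlo)&(P[:,:,2]<zhi);Q=P[m]
    A=np.c_[Q[:,0]-c[0],Q[:,1]-c[1],np.ones(len(Q))]
    for _ in range(4):
        s=np.linalg.lstsq(A,Q[:,2],rcond=None)[0];e=np.abs(A@s-Q[:,2]);k=e<max(.0015,1.5*np.median(e));A,Q=A[k],Q[k]
    rr=np.hypot(P[:,:,0]-c[0],P[:,:,1]-c[1]);f=P[(rr>.045)&(rr<.07)&(np.abs(P[:,:,2]-.1)<.01)]
    fz=np.median(f[:,2])
    print('rim n',len(Q),'above floor mm',(s[2]-fz)*1000,'tilt mm across 55mm: x',s[0]*55,'y',s[1]*55,'lean',np.degrees(np.hypot(s[0],s[1])),'floor',fz)
    m=(rr<.035)&(P[:,:,2]>zlo)&(P[:,:,2]<zhi);
    print('centre',cv2.minEnclosingCircle(P[m][:,:2].astype(np.float32)))
E
python3 -c "
from h import *
st();im,d,p=snap('wrist','w12');P=cloud(im,d,p);cuprim(P)"
```

```text
18.5 [ 0.6589 -0.1848  0.2061] yaw 7.96 tilt [-2.9e-03 -1.0e+00  8.0e-04] [-0.05 -0.04 -0.04] 1.0 [ -2.2  28.5   8.6  -0.  -70.2 -79.9]
rim n 1260 above floor mm 18.981304308056654 tilt mm across 55mm: x 0.9726378945033255 y -0.24292843781150847 lean 1.0443626591304882 floor 0.10145822732257087
centre ((0.5756871104240417, -0.19349552690982819), 0.032310180366039276)
```

View pics/w12.png

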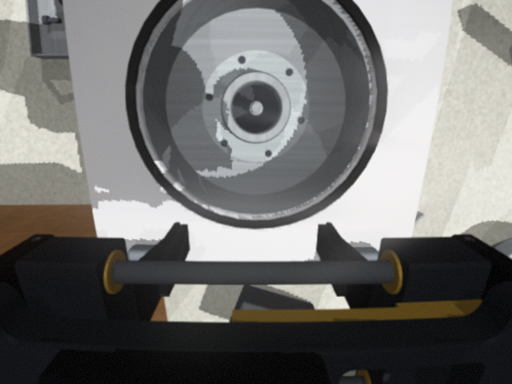

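The cup sits in the mouth of the bore at (256,107), rim 19 mm above the floor, leaning about 1°. Now I fetch the drift.

```bash
python3 -c "
from h import *
inc([.4448,.1526,.22],down(32.1))"
```

```text
inc [-0.1649 -0.0124  0.3639] [-0.0008 -0.4216 -0.0017] n>= 7.9949446978228895 2.8124140279970096
```

Emit:
move_arm(increments="-1 -0.165 -0.013 0.364 0 -0.42 0; -1 -0.165 -0.013 0.364 0 -0.42 0; -1 -0.165 -0.013 0.364 0 -0.42 0; -1 -0.165 -0.013 0.364 0 -0.42 0; -1 -0.165 -0.013 0.364 0 -0.42 0; -1 -0.165 -0.013 0.364 0 -0.42 0; -1 -0.165 -0.013 0.364 0 -0.42 0; -1 -0.165 -0.013 0.364 0 -0.42 0")

```text
time_s: 19.35
tcp_pos: [0.4432, 0.1531, 0.2222]
ee_rot: [[0.848, 0.002, -0.529], [0.529, 0.002, 0.848], [0.002, -1.0, 0.0]]
wrist_force: [1.2, 0.4, 0.6]
gripper_width: 1.001
```

Emit:
move_arm(increments="-1 0 0 0 0 0 0; -1 0 0 0 0 0 0; -1 0 0 0 0 0 0")

```text
time_s: 19.65
tcp_pos: [0.4451, 0.1518, 0.2215]
ee_rot: [[0.849, 0.0, -0.529], [0.529, 0.001, 0.849], [0.001, -1.0, 0.0]]
wrist_force: [-0.5, -0.7, 0.1]
gripper_width: 1.003
```

```bash
python3 -c "
from h import *
st();inc([.4448,.1526,.13],down(32.1));inc([.4448,.1526,.077],down(32.1))"
```

```text
19.65 [0.4451 0.1518 0.2215] yaw 31.95 tilt [ 7.e-04 -1.e+00  3.e-04] [-0.46 -0.69  0.05] 1.003 [ 38.7   6.8 -20.5  -0.  -62.7 -96.7]
inc [0.0001 0.0915 0.0008] [-0.0003 -0.0026  0.0007] n>= 1.8297232010017883 0.018045138519590883
inc [1.000e-04 1.445e-01 8.000e-04] [-0.0003 -0.0026  0.0007] n>= 2.8896924827692363 0.018045138519590883
```

Emit:
move_arm(increments="-1 0 0.04 0.001 0 -0.003 0; -1 0 0.08 0.001 0 -0.003 0; -1 0 0.11 0.001 0 -0.003 0; -1 0 0.135 0.001 0 -0.003 0; -1 0 0.145 0.001 0 -0.003 0; -1 0 0.145 0.001 0 -0.003 0; -1 0 0.145 0.001 0 -0.003 0; -1 0 0.145 0.001 0 -0.003 0")

```text
time_s: 20.45
tcp_pos: [0.4456, 0.1539, 0.0773]
ee_rot: [[0.847, 0.002, -0.532], [0.532, 0.002, 0.847], [0.003, -1.0, 0.001]]
wrist_force: [0.1, 0.5, 0.1]
gripper_width: 1.002
```

Emit:
move_arm(increments="1 0 0 0 0 0 0; 1 0 0 0 0 0 0; 1 0 0 0 0 0 0; 1 0 0 0 0 0 0; 1 0 0 0 0 0 0; 1 0 0 0 0 0 0; 1 0 0 0 0 0 0; 1 0 0 0 0 0 0")

```text
time_s: 21.25
tcp_pos: [0.4445, 0.1536, 0.0759]
ee_rot: [[0.846, -0.001, -0.532], [0.532, 0.0, 0.846], [-0.0, -1.0, 0.0]]
wrist_force: [-0.5, -0.7, -0.3]
gripper_width: 0.358
```

```bash
python3 -c "
from h import *
st()"
```

```text
21.25 [0.4445 0.1536 0.0759] yaw 32.17 tilt [-5.e-04 -1.e+00  4.e-04] [-0.48 -0.75 -0.26] 0.358 [ 38.9  17.1 -31.9  -0.  -41.  -96.7]
```

Emit:
move_arm(increments="1 0 0 0 0 0 0; 1 0 0 0 0 0 0; 1 0 0 0 0 0 0")

```text
time_s: 21.55
tcp_pos: [0.4444, 0.1535, 0.0758]
ee_rot: [[0.847, -0.001, -0.532], [0.532, -0.0, 0.847], [-0.001, -1.0, 0.0]]
wrist_force: [-0.1, -0.8, -0.9]
gripper_width: 0.319
```

Emit:
move_arm(increments="1 0 -0.04 0 0 0 0; 1 0 -0.09 0 0 0 0; 1 0 -0.14 0 0 0 0; 1 0 -0.19 0 0 0 0; 1 0 -0.21 0 0 0 0; 1 0 -0.21 0 0 0 0")

```text
time_s: 22.15
tcp_pos: [0.446, 0.1543, 0.2896]
ee_rot: [[0.846, 0.006, -0.533], [0.533, 0.005, 0.846], [0.008, -1.0, 0.001]]
wrist_force: [0.7, -0.1, -1.3]
gripper_width: 0.319
```

```bash
python3 -c "
from h import *
st();inc([.6053,-.1935,.25],down(0))"
```

```text
22.15 [0.446  0.1543 0.2896] yaw 32.18 tilt [ 7.9e-03 -1.0e+00  7.0e-04] [ 0.73 -0.13 -1.28] 0.319 [ 38.9   4.  -13.6   0.  -71.9 -96.7]
inc [-0.0507  0.0389 -0.3793] [-0.0029  0.5617  0.0074] n>= 7.692469012493707 3.746680310168306
```

Emit:
move_arm(increments="1 -0.05 0.03 -0.379 0 0.562 0; 1 -0.05 0.03 -0.379 0 0.562 0; 1 -0.05 0.03 -0.379 0 0.562 0; 1 -0.05 0.03 -0.379 0 0.562 0; 1 -0.05 0.03 -0.379 0 0.562 0; 1 -0.05 0.03 -0.379 0 0.562 0; 1 -0.05 0.03 -0.379 0 0.562 0; 1 -0.05 0.03 -0.379 0 0.562 0")

```text
time_s: 22.95
tcp_pos: [0.6037, -0.1966, 0.252]
ee_rot: [[1.0, -0.006, 0.003], [-0.003, 0.001, 1.0], [-0.006, -1.0, 0.001]]
wrist_force: [-1.1, 0.3, -1.2]
gripper_width: 0.318
```

Emit:
move_arm(increments="1 0 0 0 0 0 0; 1 0 0 0 0 0 0; 1 0 0 0 0 0 0")

```text
time_s: 23.25
tcp_pos: [0.6033, -0.193, 0.2547]
ee_rot: [[1.0, -0.003, -0.0], [0.0, 0.001, 1.0], [-0.003, -1.0, 0.001]]
wrist_force: [0.2, 0.2, -1.6]
gripper_width: 0.316
```

```bash
python3 -c "
from h import *
st();inc([.6053,-.1935,.25],down(0));inc([.6053,-.1935,.2],down(0))"
```

```text
23.25 [ 0.6033 -0.193   0.2547] yaw 0.01 tilt [-2.7e-03 -1.0e+00  9.0e-04] [ 0.15  0.24 -1.56] 0.316 [ -3.1  21.9   4.9  -0.  -73.1 -86.8]
inc [ 0.002   0.0047 -0.0005] [-0.0009  0.0001 -0.0027] n>= 0.10172052797408941 0.019001615383186992
inc [ 0.0021  0.0547 -0.0005] [-0.0009  0.0001 -0.0027] n>= 1.0941150181586023 0.019001615383186992
```

Drift held over the chamber. I lower to just above the rim on the +x side.

Emit:
move_arm(increments="1 0.002 0.02 -0.0005 -0.001 0 -0.003; 1 0.002 0.04 -0.0005 -0.001 0 -0.003; 1 0.002 0.055 -0.0005 -0.001 0 -0.003; 1 0.002 0.055 -0.0005 -0.001 0 -0.003; 1 0.002 0.055 -0.0005 -0.001 0 -0.003")

```text
time_s: 23.75
tcp_pos: [0.6061, -0.1935, 0.2016]
ee_rot: [[1.0, 0.003, -0.001], [0.001, -0.001, 1.0], [0.003, -1.0, -0.001]]
wrist_force: [-0.3, 0.4, -0.5]
gripper_width: 0.326
```

```bash
python3 -c "
from h import *
st();snap('wrist','w13');snap('scene','c13');inc([.6053,-.1935,.195],down(0))"
```

```text
23.75 [ 0.6061 -0.1935  0.2016] yaw 0.07 tilt [ 0.003  -1.     -0.0013] [-0.33  0.38 -0.53] 0.326 [ -3.1  23.9   0.2   0.1 -66.1 -86.8]
inc [-0.0015  0.0074  0.0005] [0.0014 0.0006 0.0051] n>= 0.15181185544514772 0.03561593338960056
```

View pics/w13.png

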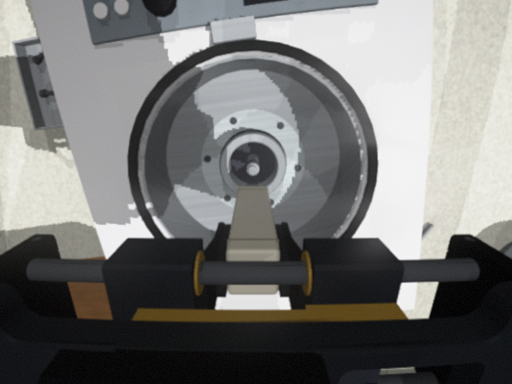

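Emit:
move_arm(increments="1 -0.0005 0.003 0 0 0 0.002; 1 -0.0005 0.006 0 0 0 0.002; 1 -0.0005 0.0075 0 0 0 0.002; 1 -0.0005 0.0075 0 0 0 0.002")

```text
time_s: 24.25
tcp_pos: [0.6065, -0.1945, 0.1948]
ee_rot: [[1.0, 0.004, 0.0], [-0.0, -0.001, 1.0], [0.004, -1.0, -0.001]]
wrist_force: [-0.1, 1.5, 4.8]
gripper_width: 0.323
```

```bash
python3 -c "
from h import *
st()"
```

```text
24.25 [ 0.6065 -0.1945  0.1948] yaw -0.02 tilt [ 0.0035 -1.     -0.0014] [-0.07  1.52  4.77] 0.323 [ -3.2  24.2  -0.3   0.1 -65.3 -86.8]
```

Emit:
move_arm(increments="1 -0.001 0.002 0.001 0 0 0.003; 1 -0.001 0.003 0.001 0 0 0.003; 1 -0.001 0.003 0.001 0 0 0.003")

```text
time_s: 24.55
tcp_pos: [0.6069, -0.1942, 0.1933]
ee_rot: [[1.0, 0.004, -0.0], [0.0, -0.003, 1.0], [0.004, -1.0, -0.003]]
wrist_force: [1.2, -0.0, 7.4]
gripper_width: 0.322
```

Emit:
move_arm(increments="1 0 -0.026 0 0 0 -0.002; 1 -0.03 -0.026 0 0 0 -0.004; 1 -0.058 -0.026 0 0 0 -0.004; 1 -0.058 -0.02 0 0 0 -0.004; 1 -0.058 -0.008 0 0 0 -0.004; 1 -0.058 -0.002 0 0 0 -0.004; 1 -0.058 0.001 0 0 0 -0.004; 1 -0.058 0.001 0 0 0 -0.004")

```text
time_s: 25.35
tcp_pos: [0.5466, -0.1934, 0.1883]
ee_rot: [[1.0, -0.0, 0.001], [-0.001, -0.001, 1.0], [-0.0, -1.0, -0.001]]
wrist_force: [-0.2, 0.6, -0.4]
gripper_width: 0.319
```

```bash
python3 -c "
from h import *
st()"
```

```text
25.35 [ 0.5466 -0.1934  0.1883] yaw -0.03 tilt [-5.e-04 -1.e+00 -7.e-04] [-0.2   0.57 -0.37] 0.319 [ -3.5  19.2  -9.    0.  -61.8 -86.6]
```

Emit:
move_arm(increments="1 0 -0.026 0 0 0 0; 1 0 -0.03 0 0 0 0; 1 0 -0.03 0 0 0 0; 1 0 -0.03 0 0 0 0")

```text
time_s: 25.75
tcp_pos: [0.5464, -0.1931, 0.2182]
ee_rot: [[1.0, 0.001, 0.001], [-0.001, 0.0, 1.0], [0.001, -1.0, 0.0]]
wrist_force: [0.2, -0.6, -1.7]
gripper_width: 0.325
```

```bash
python3 -c "
from h import *
st();im,d,p=snap('wrist','w14');P=cloud(im,d,p);cuprim(P)
im,d,p=snap('scene','c14');P=cloud(im,d,p);cuprim(P)
"
```

```text
25.75 [ 0.5464 -0.1931  0.2182] yaw -0.05 tilt [ 6.e-04 -1.e+00  0.e+00] [ 0.24 -0.61 -1.74] 0.325 [ -3.5  17.8  -6.5  -0.  -65.6 -86.6]
rim n 303 above floor mm 14.20408402443725 tilt mm across 55mm: x 6.09664613610023 y -0.22870693767446035 lean 6.355596257708266 floor 0.10161146161126919
centre ((0.5752173662185669, -0.19379310309886932), 0.03207257762551308)
rim n 29 above floor mm 13.343839796610164 tilt mm across 55mm: x 6.852179891546863 y -0.8623521532225619 lean 7.194506604420972 floor 0.098405882087712
centre ((0.5774118900299072, -0.1976589560508728), 0.03206543251872063)
```

View pics/w14.png

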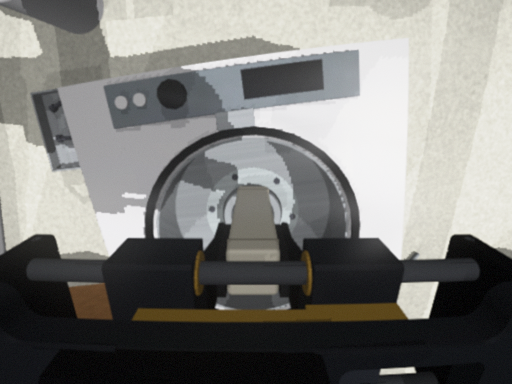

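The −x side gave way easily and went about 6 mm down, so the cup leans about 6°. I level it now by bringing the +x side down, then take small steps.

Emit:
move_arm(increments="1 0.03 0 0 0 0 0; 1 0.059 0 0 0 0 0; 1 0.059 0.01 0 0 0 0; 1 0.059 0.02 0 0 0 0; 1 0.059 0.024 0 0 0 0; 1 0.059 0.028 0 0 0 0; 1 0.059 0.03 0 0 0 0; 1 0.059 0.03 0 0 0 0")

```text
time_s: 26.65
tcp_pos: [0.605, -0.1935, 0.1907]
ee_rot: [[1.0, 0.002, 0.0], [-0.0, -0.001, 1.0], [0.002, -1.0, -0.001]]
wrist_force: [-1.4, 0.9, 3.2]
gripper_width: 0.321
```

```bash
python3 -c "
from h import *
st()"
```

```text
26.65 [ 0.605  -0.1935  0.1907] yaw -0.02 tilt [ 0.0023 -1.     -0.0013] [-1.42  0.87  3.21] 0.321 [ -3.1  24.2  -0.8   0.1 -64.8 -86.9]
```

Emit:
move_arm(increments="1 0 0.001 0 0 0 0; 1 0 0.002 0 0 0 0; 1 0 0.002 0 0 0 0")

```text
time_s: 26.95
tcp_pos: [0.6058, -0.1935, 0.1881]
ee_rot: [[1.0, 0.003, 0.0], [-0.0, -0.001, 1.0], [0.003, -1.0, -0.001]]
wrist_force: [-1.1, 0.5, 3.9]
gripper_width: 0.319
```

Emit:
move_arm(increments="1 0 -0.03 0 0 0 0; 1 -0.015 -0.03 0.015 0 0 0; 1 -0.029 -0.03 0.029 0 0 0; 1 -0.029 -0.03 0.029 0 0 0")

```text
time_s: 27.35
tcp_pos: [0.5749, -0.1632, 0.2166]
ee_rot: [[1.0, -0.0, -0.0], [0.0, 0.0, 1.0], [-0.0, -1.0, 0.0]]
wrist_force: [0.3, 0.8, -2.2]
gripper_width: 0.321
```

```bash
python3 -c "
from h import *
st();im,d,p=snap('wrist','w15');P=cloud(im,d,p);cuprim(P)
"
```

```text
27.35 [ 0.5749 -0.1632  0.2166] yaw 0.01 tilt [-4.e-04 -1.e+00  4.e-04] [ 0.29  0.8  -2.19] 0.321 [ -0.3  19.6  -4.1  -0.  -66.3 -89.6]
rim n 667 above floor mm 11.387050589879543 tilt mm across 55mm: x 0.43091945630117373 y -0.031033888520951985 lean 0.45006929455308875 floor 0.10155638984913151
centre ((0.5751711130142212, -0.19428271055221558), 0.03198057785630226)
```

View pics/w15.png

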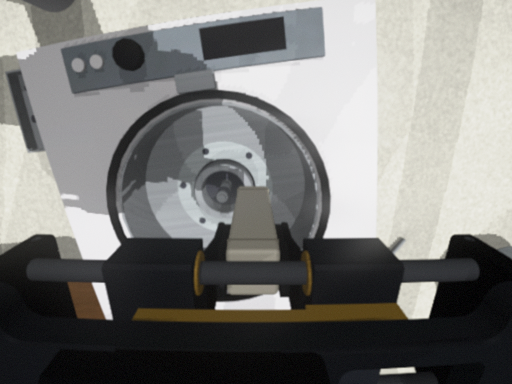

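The cup is level again (lean 0.45°), rim 11.4 mm above the floor, 3.4 mm to go. Now small taps, starting on +y.

Emit:
move_arm(increments="1 0 0.015 0 0 0 0; 1 0 0.025 0 0 0 0; 1 0 0.028 0 0 0 0; 1 0 0.03 0 0 0 0; 1 0 0.03 0 0 0 0; 1 0 0.03 0 0 0 0")

```text
time_s: 28.0
tcp_pos: [0.5771, -0.1647, 0.1876]
ee_rot: [[1.0, 0.003, 0.001], [-0.001, -0.001, 1.0], [0.003, -1.0, -0.001]]
wrist_force: [-0.1, -0.7, -1.0]
gripper_width: 0.318
```

Emit:
move_arm(increments="1 0 0.001 0 0 0 0; 1 0 0.002 0 0 0 0; 1 0 0.002 0 0 0 0")

```text
time_s: 28.3
tcp_pos: [0.5772, -0.1645, 0.1866]
ee_rot: [[1.0, 0.003, 0.0], [-0.0, -0.001, 1.0], [0.003, -1.0, -0.001]]
wrist_force: [-1.3, 1.3, 5.4]
gripper_width: 0.319
```

Emit:
move_arm(increments="1 0 -0.03 0 0 0 0; 1 0 -0.03 -0.03 0 0 0; 1 0 -0.03 -0.058 0 0 0; 1 0 -0.02 -0.058 0 0 0; 1 0 -0.008 -0.058 0 0 0; 1 0 -0.003 -0.058 0 0 0; 1 0 -0.001 -0.058 0 0 0; 1 0 -0.001 -0.058 0 0 0")

```text
time_s: 29.1
tcp_pos: [0.5766, -0.2217, 0.1863]
ee_rot: [[1.0, 0.001, -0.0], [0.0, -0.001, 1.0], [0.001, -1.0, -0.001]]
wrist_force: [0.1, -0.1, -0.7]
gripper_width: 0.321
```

Emit:
move_arm(increments="1 0 -0.03 0 0 0 0; 1 0.015 -0.03 0.015 0 0 0; 1 0.029 -0.025 0.029 0 0 0; 1 0.029 -0.012 0.029 0 0 0; 1 0.029 -0.004 0.029 0 0 0; 1 0.029 0 0.029 0 0 0; 1 0.029 0.001 0.029 0 0 0; 1 0.029 0.001 0.029 0 0 0")

```text
time_s: 29.9
tcp_pos: [0.6052, -0.1938, 0.1852]
ee_rot: [[1.0, 0.001, 0.001], [-0.001, -0.001, 1.0], [0.001, -1.0, -0.001]]
wrist_force: [0.4, -0.2, -1.2]
gripper_width: 0.315
```

Emit:
move_arm(increments="1 0 -0.03 0 0 0 0; 1 -0.03 -0.03 0 0 0 0; 1 -0.058 -0.026 0 0 0 0; 1 -0.058 -0.014 0 0 0 0; 1 -0.058 -0.006 0 0 0 0; 1 -0.058 -0.002 0 0 0 0; 1 -0.058 -0.0005 0 0 0 0; 1 -0.058 -0.0005 0 0 0 0")

```text
time_s: 30.7
tcp_pos: [0.5482, -0.1935, 0.1858]
ee_rot: [[1.0, 0.001, 0.0], [-0.0, -0.001, 1.0], [0.001, -1.0, -0.001]]
wrist_force: [-0.7, -0.3, -0.2]
gripper_width: 0.32
```

Emit:
move_arm(increments="1 0 -0.03 0 0 0 0; 1 0.015 -0.03 0.015 0 0 0; 1 0.029 -0.025 0.029 0 0 0; 1 0.029 -0.012 0.029 0 0 0; 1 0.029 -0.004 0.029 0 0 0; 1 0.029 0 0.029 0 0 0; 1 0.029 0.001 0.029 0 0 0; 1 0.029 0.001 0.029 0 0 0")

```text
time_s: 31.5
tcp_pos: [0.5764, -0.1647, 0.1846]
ee_rot: [[1.0, 0.001, 0.001], [-0.001, -0.001, 1.0], [0.001, -1.0, -0.001]]
wrist_force: [0.6, 0.9, -1.2]
gripper_width: 0.32
```

Emit:
move_arm(increments="1 0 -0.03 0 0 0 0; 1 0 -0.03 -0.03 0 0 0; 1 0 -0.026 -0.058 0 0 0; 1 0 -0.014 -0.058 0 0 0; 1 0 -0.006 -0.058 0 0 0; 1 0 -0.002 -0.058 0 0 0; 1 0 0 -0.058 0 0 0; 1 0 0 -0.058 0 0 0")

```text
time_s: 32.3
tcp_pos: [0.5767, -0.2219, 0.1852]
ee_rot: [[1.0, 0.002, -0.0], [0.0, -0.001, 1.0], [0.002, -1.0, -0.001]]
wrist_force: [1.1, 0.2, -0.1]
gripper_width: 0.32
```

Emit:
move_arm(increments="1 0 -0.03 0 0 0 0; 1 0.015 -0.03 0.015 0 0 0; 1 0.029 -0.025 0.029 0 0 0; 1 0.029 -0.012 0.029 0 0 0; 1 0.029 -0.004 0.029 0 0 0; 1 0.029 0 0.029 0 0 0; 1 0.029 0.001 0.029 0 0 0; 1 0.029 0.001 0.029 0 0 0")

```text
time_s: 33.1
tcp_pos: [0.6052, -0.1934, 0.1839]
ee_rot: [[1.0, 0.001, 0.001], [-0.001, -0.001, 1.0], [0.001, -1.0, -0.001]]
wrist_force: [-0.8, 1.2, 1.4]
gripper_width: 0.319
```

Emit:
move_arm(increments="1 0 -0.03 0 0 0 0; 1 -0.03 -0.03 0 0 0 0; 1 -0.058 -0.026 0 0 0 0; 1 -0.058 -0.014 0 0 0 0; 1 -0.058 -0.006 0 0 0 0; 1 -0.058 -0.002 0 0 0 0; 1 -0.058 0 0 0 0 0; 1 -0.058 0 0 0 0 0")

```text
time_s: 33.9
tcp_pos: [0.5481, -0.1935, 0.1839]
ee_rot: [[1.0, 0.001, 0.0], [-0.0, -0.001, 1.0], [0.001, -1.0, -0.001]]
wrist_force: [-0.9, -0.5, 0.1]
gripper_width: 0.319
```

Emit:
move_arm(increments="1 0 -0.03 0 0 0 0; 1 0.015 -0.03 0.015 0 0 0; 1 0.029 -0.03 0.029 0 0 0; 1 0.029 -0.03 0.029 0 0 0")

```text
time_s: 34.3
tcp_pos: [0.5785, -0.1622, 0.2126]
ee_rot: [[1.0, 0.001, -0.002], [0.002, -0.0, 1.0], [0.001, -1.0, -0.0]]
wrist_force: [-0.5, 0.3, -2.5]
gripper_width: 0.325
```

```bash
python3 -c "
from h import *
st();im,d,p=snap('wrist','w16');P=cloud(im,d,p);cuprim(P)
"
```

```text
34.3 [ 0.5785 -0.1622  0.2126] yaw 0.1 tilt [ 1.1e-03 -1.0e+00 -1.0e-04] [-0.46  0.3  -2.47] 0.325 [ -0.2  20.1  -4.    0.  -65.8 -89.7]
rim n 692 above floor mm 7.289911629412699 tilt mm across 55mm: x 0.24031482355299735 y -0.09854170308066665 lean 0.270575534100997 floor 0.10155883673226213
centre ((0.5758890509605408, -0.1943492591381073), 0.03192351758480072)
```

Emit:
move_arm(increments="1 -0.001 0.015 -0.001 0 0 0; 1 -0.001 0.024 -0.001 0 0 0; 1 -0.001 0.028 -0.001 0 0 0; 1 -0.001 0.03 -0.001 0 0 0; 1 -0.001 0.032 -0.001 0 0 0; 1 -0.001 0.034 -0.001 0 0 0; 1 -0.001 0.034 -0.001 0 0 0")

```text
time_s: 35.05
tcp_pos: [0.5753, -0.1655, 0.1837]
ee_rot: [[1.0, 0.002, -0.0], [0.0, -0.002, 1.0], [0.002, -1.0, -0.002]]
wrist_force: [-5.4, 4.0, 13.3]
gripper_width: 0.32
```

Emit:
move_arm(increments="1 0 -0.035 0 0 0 0; 1 0 -0.035 -0.03 0 0 0; 1 0 -0.03 -0.058 0 0 0; 1 0 -0.016 -0.058 0 0 0; 1 0 -0.008 -0.058 0 0 0; 1 0 -0.004 -0.058 0 0 0; 1 0 -0.001 -0.058 0 0 0; 1 0 0 -0.058 0 0 0")

```text
time_s: 35.85
tcp_pos: [0.5752, -0.2233, 0.1837]
ee_rot: [[1.0, 0.001, -0.001], [0.001, -0.003, 1.0], [0.001, -1.0, -0.003]]
wrist_force: [-5.2, 3.3, 14.8]
gripper_width: 0.322
```

Emit:
move_arm(increments="1 0 0 0 0 0 0; 1 0 0.001 0 0 0 0")

```text
time_s: 36.05
tcp_pos: [0.5752, -0.2233, 0.1837]
ee_rot: [[1.0, 0.002, -0.002], [0.002, -0.003, 1.0], [0.002, -1.0, -0.003]]
wrist_force: [-6.4, 3.3, 18.6]
gripper_width: 0.312
```

Both y sides are solid at 0.1837. Now +x and −x.

Emit:
move_arm(increments="1 0 -0.035 0 0 0 0; 1 0.015 -0.035 0.015 0 0 0; 1 0.03 -0.03 0.03 0 0 0; 1 0.03 -0.016 0.03 0 0 0; 1 0.03 -0.008 0.03 0 0 0; 1 0.03 -0.004 0.03 0 0 0; 1 0.03 -0.001 0.03 0 0 0; 1 0.03 -0.0005 0.03 0 0 0")

```text
time_s: 36.85
tcp_pos: [0.6067, -0.1919, 0.1834]
ee_rot: [[1.0, 0.004, -0.001], [0.001, -0.001, 1.0], [0.004, -1.0, -0.001]]
wrist_force: [-4.3, 7.3, 16.9]
gripper_width: 0.32
```

Emit:
move_arm(increments="1 0 -0.035 0 0 0 0; 1 -0.03 -0.035 0 0 0 0; 1 -0.058 -0.03 0 0 0 0; 1 -0.058 -0.016 0 0 0 0; 1 -0.058 -0.008 0 0 0 0; 1 -0.058 -0.004 0 0 0 0; 1 -0.058 -0.001 0 0 0 0; 1 -0.058 0 0 0 0 0")

```text
time_s: 37.65
tcp_pos: [0.5484, -0.1931, 0.1833]
ee_rot: [[1.0, 0.002, -0.001], [0.001, -0.002, 1.0], [0.002, -1.0, -0.002]]
wrist_force: [-6.5, 6.4, 19.9]
gripper_width: 0.319
```

All four sides stop solid at TCP 0.1833–0.1837 under 15–20 N, where home would be about 0.1838. I lift out and take the drift back.

Emit:
move_arm(increments="1 0 -0.03 0 0 0 0; 1 0 -0.07 0 0 0 0; 1 0 -0.11 0 0 0 0; 1 0 -0.11 0 0 0 0; 1 0 -0.11 0 0 0 0")

```text
time_s: 38.15
tcp_pos: [0.5482, -0.193, 0.2897]
ee_rot: [[1.0, 0.003, 0.0], [-0.0, -0.0, 1.0], [0.003, -1.0, -0.0]]
wrist_force: [-0.3, -0.3, -1.8]
gripper_width: 0.319
```

```bash
python3 -c "
from h import *
st();im,d,p=snap('wrist','w17');inc([.4445,.1535,.28],down(32.17))"
```

```text
38.15 [ 0.5482 -0.193   0.2897] yaw -0.03 tilt [ 3.e-03 -1.e+00 -4.e-04] [-0.28 -0.26 -1.81] 0.319 [ -3.4  15.4   0.5   0.  -74.9 -86.6]
inc [-0.1031  0.0083  0.3464] [-1.000e-04 -5.621e-01 -2.000e-04] n>= 7.229735943241016 3.7491778260942983
```

View pics/w17.png

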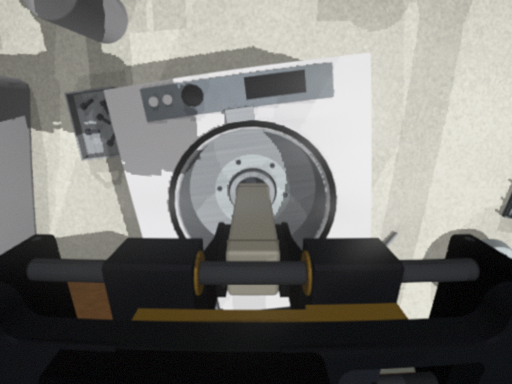

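Emit:
move_arm(increments="1 -0.103 0 0.346 0 -0.562 0; 1 -0.103 0 0.346 0 -0.562 0; 1 -0.103 0 0.346 0 -0.562 0; 1 -0.103 0 0.346 0 -0.562 0; 1 -0.103 0 0.346 0 -0.562 0; 1 -0.103 0 0.346 0 -0.562 0; 1 -0.103 0 0.346 0 -0.562 0; 1 -0.103 0 0.346 0 -0.562 0")

```text
time_s: 39.0
tcp_pos: [0.4429, 0.1561, 0.2871]
ee_rot: [[0.844, -0.002, -0.537], [0.537, -0.002, 0.844], [-0.002, -1.0, -0.001]]
wrist_force: [-0.3, 0.6, -1.7]
gripper_width: 0.318
```

Emit:
move_arm(increments="1 0 0.04 0 0 0 0; 1 0 0.08 0 0 0 0; 1 0 0.12 0 0 0 0; 1 0 0.15 0 0 0 0; 1 0 0.17 0 0 0 0; 1 0 0.18 0 0 0 0; 1 0 0.18 0 0 0 0; 1 0 0.18 0 0 0 0")

```text
time_s: 39.8
tcp_pos: [0.4454, 0.1527, 0.1094]
ee_rot: [[0.846, 0.002, -0.533], [0.533, -0.001, 0.846], [0.001, -1.0, -0.002]]
wrist_force: [0.1, -0.1, -0.9]
gripper_width: 0.322
```

```bash
python3 -c "
from h import *
st();inc([.4445,.1535,.077],down(32.17))"
```

```text
39.8 [0.4454 0.1527 0.1094] yaw 32.17 tilt [ 0.0012 -1.     -0.0019] [ 0.12 -0.09 -0.86] 0.322 [ 38.8  14.2 -29.8   0.2 -46.  -96.8]
inc [-0.0004  0.0324  0.0013] [0.0019 0.0001 0.0012] n>= 0.6478785539098939 0.014914623113141621
```

Emit:
move_arm(increments="1 0 0.015 0.001 0.001 0 0.001; 1 0 0.026 0.001 0.001 0 0.001; 1 0 0.0315 0.001 0.001 0 0.001; 1 0 0.0325 0.001 0.001 0 0.001; 1 0 0.0335 0.001 0.001 0 0.001; 1 0 0.0335 0.001 0.001 0 0.001")

```text
time_s: 40.4
tcp_pos: [0.4447, 0.1536, 0.0759]
ee_rot: [[0.846, 0.001, -0.533], [0.533, -0.0, 0.846], [0.001, -1.0, -0.001]]
wrist_force: [1.1, 0.1, -0.9]
gripper_width: 0.32
```

```bash
python3 -c "
from h import *
st();inc([.4445,.1535,.0755],down(32.17))"
```

```text
40.4 [0.4447 0.1536 0.0759] yaw 32.18 tilt [ 6.e-04 -1.e+00 -5.e-04] [ 1.11  0.13 -0.93] 0.32 [ 38.9  17.  -32.    0.1 -40.9 -96.8]
inc [-0.0002  0.0004  0.    ] [0.0005 0.0002 0.0006] n>= 0.008988942821260048 0.0057206449434580526
```

Emit:
move_arm(increments="1 0 0.0007 0 0 0 0; 1 0 0.0007 0 0 0 0; 1 0 0.0007 0 0 0 0")

```text
time_s: 40.7
tcp_pos: [0.4448, 0.1537, 0.0755]
ee_rot: [[0.846, 0.001, -0.533], [0.533, 0.0, 0.846], [0.001, -1.0, -0.001]]
wrist_force: [-1.2, 0.2, 4.3]
gripper_width: 0.318
```

Contact. Release slowly, then straight up.

Emit:
move_arm(increments="0 0 0 0 0 0 0; 0 0 0 0 0 0 0; -0.5 0 0 0 0 0 0; -1 0 0 0 0 0 0; -1 0 0 0 0 0 0; -1 0 0 0 0 0 0; -1 0 0 0 0 0 0; -1 0 0 0 0 0 0")

```text
time_s: 41.5
tcp_pos: [0.4444, 0.1534, 0.0748]
ee_rot: [[0.846, 0.0, -0.532], [0.532, -0.001, 0.846], [-0.0, -1.0, -0.001]]
wrist_force: [0.2, -0.3, 0.3]
gripper_width: 0.947
```

Emit:
move_arm(increments="-1 0 -0.02 0 0 0 0; -1 0 -0.05 0 0 0 0; -1 0 -0.09 0 0 0 0; -1 0 -0.13 0 0 0 0; -1 0 -0.16 0 0 0 0; -1 0 -0.16 0 0 0 0")

```text
time_s: 42.1
tcp_pos: [0.4467, 0.1548, 0.2397]
ee_rot: [[0.846, 0.009, -0.533], [0.533, 0.005, 0.846], [0.01, -1.0, -0.001]]
wrist_force: [0.3, -0.5, -0.3]
gripper_width: 1.001
```

```bash
python3 -c "
from h import *
st();inc([.66,-.185,.21],down(8))"
```

```text
42.1 [0.4467 0.1548 0.2397] yaw 32.21 tilt [ 1.030e-02 -9.999e-01 -8.000e-04] [ 0.25 -0.5  -0.33] 1.001 [ 38.9   5.9 -18.8   0.1 -64.7 -96.8]
inc [-0.001   0.03   -0.4012] [-0.0014  0.4226  0.0103] n>= 8.04594028780285 2.8196340164958777
```

Now back over the chamber for a last look from above.

Emit:
move_arm(increments="-1 -0.002 0.025 -0.401 0 0.422 0; -1 -0.002 0.025 -0.401 0 0.422 0; -1 -0.002 0.025 -0.401 0 0.422 0; -1 -0.002 0.025 -0.401 0 0.422 0; -1 -0.002 0.025 -0.401 0 0.422 0; -1 -0.002 0.025 -0.401 0 0.422 0; -1 -0.002 0.025 -0.401 0 0.422 0; -1 -0.002 0.025 -0.401 0 0.422 0")

```text
time_s: 42.9
tcp_pos: [0.6557, -0.1873, 0.2087]
ee_rot: [[0.99, -0.002, -0.139], [0.139, -0.0, 0.99], [-0.002, -1.0, 0.0]]
wrist_force: [1.7, -0.5, 0.2]
gripper_width: 1.001
```

Emit:
move_arm(increments="-1 0 0 0 0 0 0; -1 0 0 0 0 0 0; -1 0 0 0 0 0 0; -1 0 0 0 0 0 0")

```text
time_s: 43.3
tcp_pos: [0.6549, -0.1843, 0.2106]
ee_rot: [[0.99, 0.001, -0.141], [0.141, -0.0, 0.99], [0.0, -1.0, -0.001]]
wrist_force: [0.1, -0.1, -0.5]
gripper_width: 1.0
```

```bash
python3 -c "
from h import *
st();im,d,p=snap('wrist','w18');P=cloud(im,d,p);cuprim(P)
im,d,p=snap('side','s18');P=cloud(im,d,p)
q=P.reshape(-1,3);q=q[(abs(q[:,0]-.4448)<.06)&(abs(q[:,1]-.153)<.06)&(q[:,2]>.02)];print('drift',q[:,2].max(),cv2.minAreaRect(q[:,:2].astype(np.float32)*1000))
snap('scene','c18')"
```

```text
43.3 [ 0.6549 -0.1843  0.2106] yaw 8.08 tilt [ 4.e-04 -1.e+00 -5.e-04] [ 0.15 -0.11 -0.47] 1.0 [ -2.1  27.9   8.1   0.  -70.2 -79.8]
rim n 1094 above floor mm 7.223054918799154 tilt mm across 55mm: x 0.11256619801078498 y -0.0655031756219511 lean 0.1356738357078127 floor 0.1014477854704946
centre ((0.5776551365852356, -0.1945853978395462), 0.033276770263910294)
drift 0.12544854069096467 ((438.5602722167969, 155.6842498779297), (28.963241577148438, 30.01198959350586), 30.94683265686035)
```

View pics/w18.png

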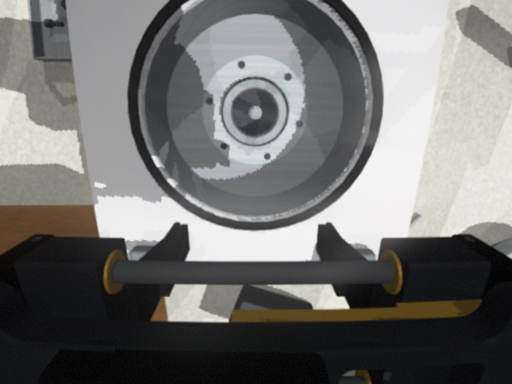

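View pics/s18.png

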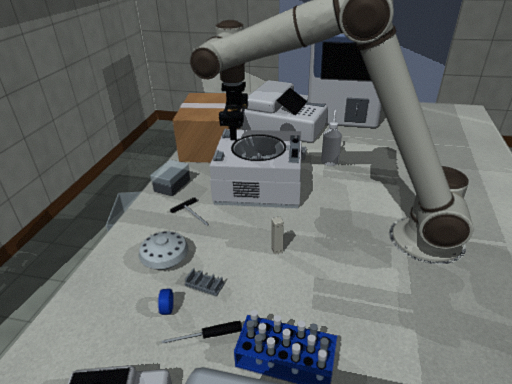

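The wrist view shows the cup seated around the spindle at (254,112), lean 0.14°. The side view shows the drift standing at (277,235) and everything else in place. The hand is clear of everything, so I hand in.

```bash
python3 -c "
from h import *
print(r.finish_job());print(sense()['time_s'])"
```

```text
the job is handed in; nothing more can be done
None
the job is handed in; nothing more can be done
```

The bearing cup is home on its shoulder, the drift is standing back on the bench, and I handed the job in at about 43 s of the 72 s. I took the cup from its rack, laid it flat on the bench and gripped it again from straight above. I then set it in the bore, let it go, and tapped it down with the drift on alternate sides along x and y.

**One tap went wrong:** the second tap met little resistance and took the −x side down about 6 mm at once. The cup leaned about 6°. I brought the opposite side down to level it (0.45° lean), then finished in roughly 1–2 mm steps.

**Last checks:**
- **Seating:** all four sides of the rim stopped solid within 0.4 mm of each other under about 15–20 N, at the height expected for home.
- **Level:** the wrist camera showed a lean of 0.14°.
- **Rim height (slight disagreement):** the camera read 7.2 mm above the chamber floor, where 8 mm is expected. It also read about 1 mm low against the stated 20 mm before tapping, so I take this as camera bias.
- **Drift:** it stands upright at its old spot. The side camera reads about 6 mm off in x and its top 5 mm high, much as it did at the start.
- **Everything else:** the rest of the scene looked untouched, and the open gripper was clear of everything.

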